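# Turner to the spare fold-down hook

### The arm

A 6-joint arm with a two-finger parallel gripper is mounted at the origin on the work surface. World frame = base frame: x ahead of the robot, y to its left, z up, the work surface at z = 0. Lengths are in m, angles in rad, forces in N, time in s.
With the tool pointing down it reaches from about 0.3 to 0.775 m from the base axis. Payload 14.6 kg.
Tool frame: the origin (TCP) lies on the centre line of the jaws, within the pads' length; the fingertips stand ctrl.tcp_to_tips ahead of it and the grasp point (between the pads) lies 2 mm behind it (ctrl.tcp_to_tips is the distance from the TCP to the fingertips, in m); z points along the fingers, y is the line along which they close (so a half turn about z gives the same grasp; the last joint's range is limited). The gripper opens to 94 mm and grips with 3 to 60 N. Pads are 16 mm wide; open, the fingers measure 119 mm over their backs; the gripper's body (75 mm by 177 mm) begins 78 mm behind the grasp point.
Start: joints at [1.091, 0.3, 1.521, -0, 1.321, -0.067], TCP at [0.221, 0.504, 0.222] pointing down, gripper open.
Joint ranges: [-3.03, 3.03], [-0.79, 2.21], [0.23, 2.52], [-1.04, 4.18], [0, 3.07], [-2.55, 2.55]. Speed limits (rad/s): [2.22, 2.22, 2.57, 3.14, 3.14, 3.14].

### API

Orientations are given as [roll, pitch, yaw] about the fixed x, y, z axes, in that order (R = Rz(yaw) Ry(pitch) Rx(roll)).
In Python, from station import telemetry, viewer, hand_in, ctrl gives the robot as it stands.
- The arm moves only by the tool step_arm, never from a script. Its argument "plan" is a list of rows, each an object of numbers: "dx", "dy", "dz": the shift along the tool's x, y, z scaled (see below); "rx", "ry", "rz": the turn, a rotation vector about the tool's x, y, z scaled (see below); "claw": the closure, from 0 (fully open) to 1 (shut). In form: [{"dx": .., "dy": .., "dz": .., "rx": .., "ry": .., "rz": .., "claw": ..}, ...]. A call has 1 to 10 rows; each row shifts and turns the commanded pose from where the row before left it, along the tool's axes as they then stand; what a row does not reach is not made up. The controller multiplies each number of a shift by 0.1 m and each number of a turn by 90 degrees. A row lasts 1/10 s, in which the tool goes at most 50 mm and 8.59 degrees, less where a joint would pass 70% of its speed; a pose out of reach is approached as far as the arm can. A call with a number of a shift or a turn outside -1 to 1 is refused whole. A call with a gripper value outside its range is refused whole. The fingers move at their own pace and stop on an object; "grip_force" is the grip in N (left out, the last holds). Time passes only in rows, so rows that do not move let the fingers close. It gives the time, the measured TCP pose, the force, the opening and the grip force at its end, in the units of the state.
- telemetry.get_obs(): the state, without advancing time (a new reading comes with each control period).
- viewer.camera(name): name is "scene" or "top"; returns a dict with "img" (420x560x3 uint8, red, green, blue), "z_map" (420x560 float32, m along the optical axis (not along the pixel's ray), 0 where there is no reading), "fx", "fy", "cx", "cy" (pixels), "R" (3x3) and "t" (3): a world point X has camera coordinates R X + t. Camera axes: x right, y down, z forward; pixel columns grow to the right and rows downward; lengths in m; the calibration is good to about 2 mm. A picture is of the moment at which its call begins.
- hand_in(): hands the job in; it is judged then, once.
Trained networks look in a picture, given as the dict that the camera call returned (one of the last four; its "shot" number tells which), for a name from the list of things; names that differ only in an ending like _2 or _b are one class to them, and where a whole thing is asked for, a point or a joint stands for the part that bears it (a point fixed in the world has none). Each returns a list of dicts, best first, with "score" (0 to 1); they miss things now and then, are a little off and sometimes report something else, mostly with a low value. They report only what shows in the picture. A call takes as long as a camera call.
- viewer.recognise(target, picture): "rect" ([left, top, right, bottom] in pixels, round what is visible of it).
The state is a dict: "time_s": time; "qpos": joint angles; "joint_vel": joint speeds; "tau": joint torques, N m; "ee_pos": TCP position; "eef_rot": TCP orientation; "force": force on the tool from outside, world axes, zero at the start; "moment": the same for the moment, N m; "grip_width": finger opening in m; "grip_force": force on a finger pad.
Only numpy, scipy, OpenCV 4.12 (cv2) and the standard library are available. Lean on these libraries where they do the work, as an engineer would, in place of code of your own. Each camera call takes 0.05 s, during which the arm holds its last target. There are 200 camera calls.

### The job

The slotted turner should hang on the other hook of the tiled wall: fold that spare hook out, all the way down to its stop, carry the turner straight across without putting it down, and hang it there by its loop. Then fold the emptied hook up flat against the wall again, leaving the turner hanging still and the mug, jar, pepper mill and saucepan where they stand.

Things in the scene. Friction and masses are not known exactly. Their poses are not given: they have to be found in the camera images.
- used_hook: (Sizes in mm.) Folding steel wall hook holding the turner at the start. Plate 40 wide, 5 thick, from 24 below to 32 above the origin; bare tiles above it. Two cheeks, together 20 wide, reach 25 off the wall and hold the arm's hinge. Origin on the wall's surface at hinge height; +y straight out of the wall, x level along it, z up. Hinge axis along x, 18 off the wall. Hooks 120 to 190 apart, either one nearer.
- spare_hook: The other hook, exactly like used_hook (same sizes, origin and axes), on the same wall face; empty and folded up or nearly so at the start. Heights of the two differ by up to 25. The tiled wall is 620 long, 400 high, with a strip 14 high and 14 deep along its foot. A bar pinched hard does not turn freely between the finger pads, so a long swing may leave the arm short of its stop.
- used_arm_end (a point): Free end of the used hook's arm, 46 from the hinge axis. The arm is a flat bar 10 wide (along x), 8 thick, its middle on the hinge axis; its last 8 are bent square into a tip that stands 12 above the bar when the arm is down and points to the wall when folded. Down: bar level, end 64 off the wall. Folded: bar upright, outer face 22 off the wall, bar to wall 14.
- spare_arm_end (a point): Free end of the spare hook's arm, which is shaped just like the used hook's.
- used_arm (a joint): Angle of the used hook's arm: 0 folded up flat to the wall, 1.571 fully down, level, on its stop. Solid stops at both ends. The hinge is stiff and stays where it is left (0.15 N m, 4 N at 40 from the axis); the turner's weight does not move it. Starts at 1.571.
- spare_arm (a joint): Angle of the spare hook's arm, same meaning and same stiff hinge. Starts between 0 and 0.2.
- turner: Slotted turner, 242 mm long, 0.13 to 0.25 kg. Origin at the centre of its hanging loop; z up the handle, x across its width, y through it (+y away from the wall as it hangs). Loop in the x-z plane, 6 wire, opening 16 wide, 30 high (15 above, 15 below the origin). Steel head 74 wide, 3 thick, 150 to 221 below the origin. Hung on a lowered arm, its origin is 11 below the hook's, 28 to 53 off the wall.
- turner_grip (a point): Middle of the turner's black handle, 115 below the loop's centre: a good place to hold it, near the balance point. The handle is 20 wide (x), 10 thick (y), from 21 to 139 below the loop's centre.
- mug: White mug, 80 across, 90 high, with a handle. Origin under its centre. To be left alone.
- jar: Glass jar with a steel lid, 72 across, 105 high. Origin under its centre. To be left alone.
- mill: Dark wooden pepper mill, 52 across, 118 high. Origin under its centre. To be left alone.
- saucepan: Steel saucepan on the hob, 160 across, 85 high. Origin under its centre. To be left alone.

How it is judged:
On the way, in this order (a step that is already met when the one before it is completed fails the run):
1. the spare hook's arm is swung all the way down (above 1.48 rad), the used hook's arm still down (value of joint spare_arm above 1.48 rad and value of joint used_arm above 1.2 rad), for 0.2 s.
2. the turner hangs by its loop on the spare hook, let go (x of turner in the frame of spare_hook between -0.012 and 0.012 m and y of turner in the frame of spare_hook between 0.022 and 0.066 m and z of turner in the frame of spare_hook between -0.018 and -0.005 m and angle between turner's own z axis and vertical below 0.25 rad and value of joint spare_arm above 1.48 rad and contact force between the fingers and turner below 0.05 N), for 0.3 s.
At the end, for the whole second after the job is handed in: Spare arm above 1.48 rad; the turner hangs on it, still, loop centre 22-66 mm off the wall, within 12 mm sideways, 5-18 mm below hinge height, within 0.25 rad of upright. Used arm below 0.08 rad. Mug, jar, mill, saucepan upright, within 30 mm of their places (x of turner in the frame of spare_hook between -0.012 and 0.012 m and y of turner in the frame of spare_hook between 0.022 and 0.066 m and z of turner in the frame of spare_hook between -0.018 and -0.005 m and angle between turner's own z axis and vertical below 0.25 rad and value of joint spare_arm above 1.48 rad and value of joint used_arm below 0.08 rad and linear speed of turner below 0.04 m/s and angular speed of turner below 0.4 rad/s and distance of each of mug, jar, mill, saucepan from where it was at the start of the episode below 0.03 m and angle between each of mug, jar, mill, saucepan's own z axis and vertical below 0.1 rad); the robot touches nothing.
It fails at once if the turner is dropped (the centre of its loop below 0.16 m) (height (world z) of turner below 0.16 m).
It fails at once if the mug is knocked or moved more than 30 mm (distance of mug from where it was at the start of the episode above 0.03 m or angle between mug's own z axis and vertical above 0.35 rad).
It fails at once if the jar is knocked or moved more than 30 mm (distance of jar from where it was at the start of the episode above 0.03 m or angle between jar's own z axis and vertical above 0.35 rad).
It fails at once if the mill is knocked or moved more than 30 mm (distance of mill from where it was at the start of the episode above 0.03 m or angle between mill's own z axis and vertical above 0.35 rad).
It fails at once if the saucepan is knocked or moved more than 30 mm (distance of saucepan from where it was at the start of the episode above 0.03 m or angle between saucepan's own z axis and vertical above 0.35 rad).
It also fails if it takes over 72 s, if anything falls off the work surface, if the arm or the gripper's body presses on something with over 40 N, if the wrist force passes 120 N, or if a joint passes its speed limit or range.

## Working session

There is one attempt and no reset: what is moved stays moved. The work goes in short steps, Python scripts to look and compute and a tool call to move; the robot and the scene stay as the last step left them, time stands still between calls to the robot, and variables do not carry over. Pictures are saved under pics/ and viewed, at most 10 in all, crops included, and the job is handed in when it is done.

Besides the shell and the picture viewer there is one more tool, called after "Emit:" as name(argument=value, ...), one argument or row to a line, values as JSON. step_arm: Moves the arm, as the interface text tells. Shifts and turns lie within -1 to 1; 1 stands for 0.1 m of shift or 90 degrees of turn. Its arguments: {"type":"object","properties":{"plan":{"type":"array"},"grip_force":{"type":"number"}},"required":["plan"]}

```bash
mkdir -p pics; ls; cat > h.py <<'E'
import numpy as np, cv2, pickle
from station import telemetry, viewer, ctrl
def shot(n,s=None):
    c=viewer.camera(n)
    if s: cv2.imwrite('pics/'+s,c['img'][:,:,::-1])
    return c
def cloud(c):
    z=c['z_map']; v,u=np.indices(z.shape)
    P=np.stack([(u-c['cx'])/c['fx']*z,(v-c['cy'])/c['fy']*z,z],-1)
    return (P-np.array(c['t']))@np.array(c['R'])
E
python3 - <<'E'
from h import *
o=telemetry.get_obs(); print(o, ctrl.tcp_to_tips)
a={}
for n in('scene','top'):
    c=shot(n,n+'1.png'); pickle.dump(c,open(n+'.pkl','wb')); P=cloud(c)
    for t in ['used_hook','spare_hook','used_arm_end','spare_arm_end','turner','turner_grip','mug','jar','mill','saucepan']:
        for r in viewer.recognise(t,c)[:2]:
            x0,y0,x1,y1=[int(q) for q in r['rect']]; print(n,t,round(r['score'],2),x0,y0,x1,y1,P[(y0+y1)//2,(x0+x1)//2].round(3))
    print(c['fx'],np.array(c['R']).round(3).tolist(),np.array(c['t']).round(3))
E
```

```text
pics
{'time_s': 0.0, 'qpos': array([ 1.09139506e+00,  3.00479778e-01,  1.52157254e+00,  4.89622736e-06,
        1.32071670e+00, -6.65766479e-02]), 'joint_vel': array([-0.00054037, -0.00113551,  0.00166992,  0.0010875 , -0.00084482,
       -0.00110005]), 'tau': array([-7.90186514e-04, -5.31798220e+01, -3.52732229e+01,  7.08582834e-02,
        2.43041193e-02, -1.08804354e-04]), 'ee_pos': array([0.22053597, 0.50358249, 0.22188518]), 'eef_rot': array([-3.14041920e+00, -8.29930316e-05,  2.72876678e+00]), 'force': array([ 0.09904978, -0.19927119, -0.43555518]), 'moment': array([ 0.02191065, -0.04888987,  0.05038961]), 'grip_force': 0.0, 'grip_width': 0.0939185951836937} 0.017
scene used_hook 0.61 128 207 160 234 [ 0.583 -0.363  0.273]
scene used_hook 0.3 264 219 297 255 [ 0.467 -0.07   0.087]
scene spare_hook 0.65 125 159 139 187 [ 0.256 -0.409  0.205]
scene used_arm_end 0.55 145 210 161 220 [ 0.576 -0.345  0.277]
scene used_arm_end 0.48 128 162 140 176 [ 0.425 -0.38   0.303]
scene spare_arm_end 0.41 126 159 137 174 [ 0.229 -0.411  0.211]
scene turner 0.71 146 213 170 311 [ 0.587 -0.355  0
[... 479 characters left out ...]
569]] [-0.054 -0.138  1.611]
top used_hook 0.88 397 176 432 196 [ 0.585 -0.362  0.265]
top spare_hook 0.59 422 255 440 271 [ 0.427 -0.391  0.277]
top used_arm_end 0.51 256 223 287 271 [ 0.441 -0.063  0.003]
top turner 0.91 376 182 412 210 [ 0.57  -0.345  0.184]
top turner_grip 0.84 375 182 414 212 [ 0.569 -0.352  0.162]
top mug 0.82 254 225 286 270 [ 0.442 -0.06   0.005]
top jar 0.76 266 194 296 222 [ 0.544 -0.088  0.102]
top mill 0.77 281 151 301 176 [ 0.654 -0.112  0.118]
top mill 0.38 397 186 423 192 [ 0.577 -0.347  0.282]
top saucepan 0.81 111 136 199 196 [0.661 0.253 0.007]
388.5725258424225 [[0.002, -1.0, 0.023], [-0.999, -0.003, -0.036], [0.036, -0.023, -0.999]] [-0.096  0.548  1.044]
```

```bash
python3 - <<'E'
from h import *
c=pickle.load(open('scene.pkl','rb'));d=pickle.load(open('top.pkl','rb'))
a=cv2.resize(c['img'][130:340,90:310],None,fx=2.2,fy=2.2,interpolation=2); b=cv2.resize(d['img'][90:300,350:470],None,fx=2.2,fy=2.2,interpolation=2)
cv2.imwrite('pics/crops.png',np.hstack([a,b])[:,:,::-1])
# wall plane
P=cloud(c)
Q=P[130:330,60:200].reshape(-1,3); Q=Q[(Q[:,2]>.03)&(Q[:,2]<.42)&(Q[:,1]<-.25)&(Q[:,1]>-.5)]
best=None;rng=np.random.default_rng(0)
for i in range(500):
    p=Q[rng.choice(len(Q),3,0)];n=np.cross(p[1]-p[0],p[2]-p[0]);l=np.linalg.norm(n)
    if l<1e-6: continue
    n/=l
    if abs(n[2])>.1: continue
    m=abs((Q-p[0])@n)<.003
    if best is None or m.sum()>best.sum(): best=m
C=Q[best]; A=np.c_[C[:,0],np.ones(len(C))]; s=np.linalg.lstsq(A,C[:,1],rcond=None)[0]; print('scene wall y=',s,len(C),C.min(0),C.max(0), np.degrees(np.arctan(s[0])))
k=np.array([-s[0],1])/np.hypot(s[0],1); ex=np.array([-k[1],k[0]]) # out normal, and x (x×z...): 
print('n',k)
for nm,cc in(('scene',c),('top',d)):
    P=cloud(cc).reshape(-1,3); off=P[:,:2]@k-s[1]*k[1]
    for lo,hi in((.003,.01),(.014,.03),(.03,.075)):
        M=P[(off>lo)&(off<hi)&(P[:,2]>.05)&(P[:,2]<.42)&(P[:,0]>.3)&(P[:,0]<.75)]
        for x0,x1 in((.35,.5),(.5,.7)):
            m=M[(M[:,0]>x0)&(M[:,0]<x1)]
            if len(m): print(nm,lo,hi,len(m),np.percentile(m,[2,50,98],axis=0).round(3).tolist())
E
```

```text
scene wall y= [-9.04606122  7.07550884] 4465 [ 0.82160498 -0.44548338  0.22770311] [ 0.83299321 -0.36925607  0.40303388] -83.69183067137853
n [0.9939453  0.10987603]
```

View pics/crops.png

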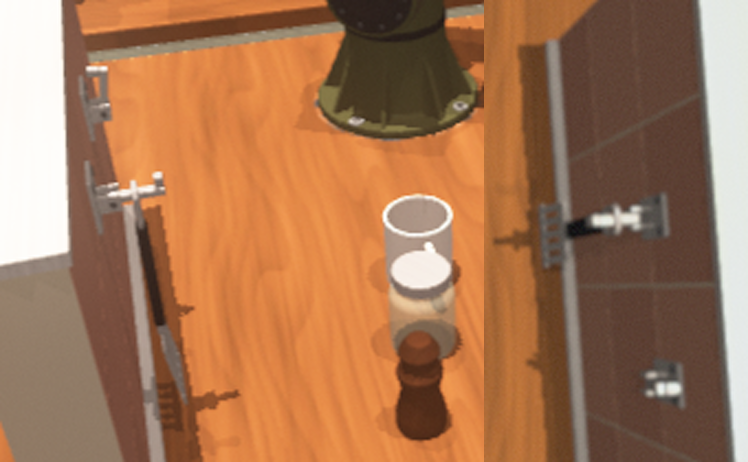

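View pics/scene1.png

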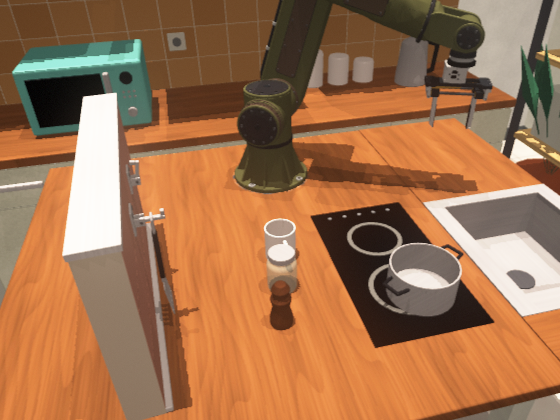

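The scene view shows the wall slab on the left, facing +y. The used hook with the turner is around pixel (150,215) and the folded spare hook around (132,172). In the top view they are around (415,188) and (432,264). The fit picked the slab's end face instead, so I'll refit the plane with the tiled face.

```bash
cat > m.py <<'E'
from h import *
c=pickle.load(open('scene.pkl','rb'));d=pickle.load(open('top.pkl','rb'))
P=cloud(d); I=d['img'].astype(int)
Q=P.reshape(-1,3); sel=(Q[:,2]>.03)&(Q[:,2]<.38)&(Q[:,1]<-.3)&(Q[:,1]>-.5)&(Q[:,0]>.25)&(Q[:,0]<.8)
Q=Q[sel]
best=None;rng=np.random.default_rng(0)
for i in range(1500):
    p=Q[rng.choice(len(Q),3,0)];n=np.cross(p[1]-p[0],p[2]-p[0]);l=np.linalg.norm(n)
    if l<1e-7: continue
    n/=l
    if abs(n[2])>.06 or abs(n[1])<.9: continue
    m=abs((Q-p[0])@n)<.003
    if best is None or m.sum()>best.sum(): best=m
C=Q[best]; cm=C.mean(0); n=np.linalg.svd(C-cm,full_matrices=False)[2][2]; n*=np.sign(n[1])
print('wall n',n,'c',cm,len(C),C.min(0),C.max(0))
k=n.copy();k[2]=0;k/=np.linalg.norm(k); ex=np.array([k[1],-k[0],0])
print('yaw',np.degrees(np.arctan2(ex[1],ex[0])))
for nm,cc,(u0,u1,v0,v1) in(('scene',c,(118,175,150,320)),('top',d,(370,445,165,280))):
    X=cloud(cc)[v0:v1,u0:u1].reshape(-1,3); off=(X-cm)@n; s=(X-cm)@ex
    g=(X[:,2]>.03)&(X[:,2]<.38)
    for lo,hi in((.003,.008),(.014,.029),(.029,.075)):
        for a,b in((-.2,0),(0,.2)) if 1 else 0:
            x0=.5; m=g&(off>lo)&(off<hi)&((X[:,0]<x0) if a<0 else (X[:,0]>=x0))&(X[:,0]>.2)
            if m.sum()>3: print(nm,lo,'spare' if a<0 else 'used',m.sum(),'x,y,z',np.percentile(X[m],[5,50,95],axis=0).round(3).tolist(),'s',np.percentile(s[m],[5,50,95]).round(3),'off',np.percentile(off[m],[5,95]).round(3))
E
python3 m.py
```

```text
wall n [-6.43860013e-02  9.97924987e-01  4.02921522e-04] c [ 0.52154727 -0.389265    0.24171439] 14780 [ 0.25003155 -0.40843306  0.03006195] [ 0.79996909 -0.37007372  0.37999202]
yaw 3.6916000589487754
scene 0.003 spare 30 x,y,z [[0.417, -0.393, 0.272], [0.435, -0.39, 0.283], [0.437, -0.387, 0.297]] s [-0.104 -0.086 -0.085] off [0.003 0.008]
scene 0.003 used 37 x,y,z [[0.569, -0.382, 0.267], [0.588, -0.38, 0.276], [0.591, -0.377, 0.293]] s [0.048 0.067 0.07 ] off [0.003 0.008]
scene 0.014 spare 109 x,y,z [[0.422, -0.38, 0.272], [0.43, -0.376, 0.301], [0.437, -0.372, 0.324]] s [-0.098 -0.091 -0.084] off [0.015 0.024]
scene 0.014 used 111 x,y,z [[0.571, -0.37, 0.133], [0.585, -0.363, 0.273], [0.59, -0.356, 0.281]] s [0.05  0.065 0.07 ] off [0.015 0.029]
scene 0.029 used 555 x,y,z [[0.564, -0.355, 0.051], [0.586, -0.35, 0.192], [0.611, -0.329, 0.283]] s [0.045 0.067 0.092] off [0.03  0.056]
top 0.003 spare 136 x,y,z [[0.41, -0.393, 0.259], [0.434, -0.391, 0.288], [0.446, -0.389, 0.309]] s [-0.112 -0.088 -0.076] off [0.003 0.006]
top 0.003 used 190 x,y,z [[0.562, -0.383, 0.254], [0.58, -0.381, 0.283], [0.597, -0.38, 0.304]] s [0.041 0.059 0.076] off [0.003 0.006]
top 0.014 spare 116 x,y,z [[0.418, -0.38, 0.275], [0.427, -0.374, 0.302], [0.436, -0.368, 0.326]] s [-0.103 -0.093 -0.085] off [0.015 0.028]
top 0.014 used 78 x,y,z [[0.569, -0.371, 0.267], [0.578, -0.365, 0.276], [0.588, -0.358, 0.282]] s [0.049 0.058 0.068] off [0.015 0.027]
top 0.029 used 526 x,y,z [[0.549, -0.351, 0.046], [0.577, -0.345, 0.113], [0.607, -0.327, 0.283]] s [0.03  0.058 0.088] off [0.035 0.059]
```

```bash
cat >> h.py <<'E'
from scipy.spatial.transform import Rotation as Ro
E
cat >> m.py <<'E'
print('---')
np.savez('wall.npz',cm=cm,n=n,k=k,ex=ex)
for nm,cc in(('scene',c),('top',d)):
    X=cloud(cc).reshape(-1,3); off=(X-cm)@n; s=(X-cm)@ex
    for h,s0 in(('spare',-.094),('used',.0585)):
        g=(abs(s-s0)<.023)&(off>.0032)&(off<.08)&(X[:,2]>.24)&(X[:,2]<.35)
        pl=g&(off<.007)
        q=X[pl]; print(nm,h,'plate z',np.sort(q[:,2])[[0,2,5,-6,-3,-1]].round(4),'s',np.sort(s[pl])[[0,2,5,-6,-3,-1]].round(4))
        for lo in np.arange(.008,.07,.004):
            b=g&(off>=lo)&(off<lo+.004)&(abs(s-s0)<.012)
            if b.sum()>2: print('  ',lo.round(3),b.sum(),'z',X[b,2].min().round(4),np.median(X[b,2]).round(4),X[b,2].max().round(4),'s',np.percentile(s[b],[3,50,97]).round(4))
E
python3 m.py | sed -n '/---/,$p'
```

```text
---
scene spare plate z [0.2706 0.2725 0.2786 0.2863 0.2881 0.3039] s [-0.1085 -0.1019 -0.0987 -0.0852 -0.0848 -0.0836]
   0.008 30 z 0.2705 0.2851 0.3272 s [-0.1029 -0.0886 -0.0838]
   0.012 33 z 0.272 0.2943 0.3266 s [-0.1022 -0.0906 -0.0835]
   0.016 48 z 0.2707 0.297 0.3268 s [-0.097  -0.0901 -0.0829]
   0.02 34 z 0.2688 0.3069 0.3241 s [-0.0996 -0.0915 -0.0843]
   0.024 5 z 0.3169 0.3198 0.3229 s [-0.097  -0.0941 -0.0904]
scene used plate z [0.2647 0.2675 0.27   0.2801 0.2808 0.2961] s [0.0475 0.0496 0.0516 0.0694 0.07   0.0773]
   0.008 26 z 0.2632 0.2763 0.2823 s [0.0507 0.0674 0.0703]
   0.012 26 z 0.2652 0.2763 0.2824 s [0.0498 0.0661 0.0694]
   0.016 28 z 0.264 0.2765 0.2835 s [0.0509 0.0663 0.0698]
   0.02 21 z 0.2636 0.2761 0.2825 s [0.0498 0.0633 0.0695]
   0.024 13 z 0.2689 0.2743 0.2765 s [0.0534 0.0622 0.0634]
   0.028 15 z 0.2402 0.2735 0.2783 s [0.0564 0.0624 0.0694]
   0.032 21 z 0.2406 0.2793 0.2833 s [0.0534 0.0662 0.0703]
   0.036 24 z 0.2405 0.2739 0.2826 s [0.049  0.0611 0.0699]
   0.04 12 z 0.2696 0.275 0.277 s [0.0544 0.0605 0.0634]
   0.044 12 z 0.2681 0.27
[... 937 characters left out ...]
 z 0.2734 0.2799 0.2829 s [0.0479 0.0565 0.0688]
   0.016 24 z 0.2665 0.2757 0.2827 s [0.0475 0.0586 0.0703]
   0.02 24 z 0.2646 0.2764 0.283 s [0.0492 0.0587 0.068 ]
   0.024 17 z 0.2654 0.276 0.2806 s [0.0501 0.0581 0.0675]
   0.028 9 z 0.2744 0.2756 0.2779 s [0.0546 0.0584 0.0621]
   0.032 12 z 0.2434 0.2784 0.2829 s [0.0532 0.0614 0.0682]
   0.036 48 z 0.2401 0.2774 0.2841 s [0.0475 0.0557 0.0691]
   0.04 16 z 0.2503 0.2756 0.2829 s [0.0484 0.0579 0.0699]
   0.044 10 z 0.2731 0.2762 0.2775 s [0.0552 0.0592 0.0637]
   0.048 9 z 0.274 0.2769 0.2784 s [0.0553 0.0593 0.0632]
   0.056 12 z 0.2728 0.2872 0.2896 s [0.0543 0.059  0.0632]
   0.06 22 z 0.2682 0.2803 0.2894 s [0.0539 0.0589 0.0631]
```

```bash
cat >> h.py <<'E'
W=dict(np.load('wall.npz')) if __import__('os').path.exists('wall.npz') else None
def pose(s,off,z,th):
    cm,k,ex=W['cm'],W['k'],W['ex']; p=cm+ex*s+k*off; p[2]=z
    t=np.radians(th); zt=-k*np.cos(t)-np.array([0,0,1])*np.sin(t)
    return p,Ro.from_matrix(np.c_[ex,ex,zt]*0+np.c_[np.cross(ex,zt),ex,zt])
def cur():
    o=telemetry.get_obs(); return np.array(o['ee_pos']),Ro.from_euler('xyz',o['eef_rot'])
def where():
    p,R=cur(); d=p-W['cm']; z=R.as_matrix()[:,2]; y=R.as_matrix()[:,1]
    return dict(s=round(d@W['ex'],4),off=round(d@W['k'],4),z=round(p[2],4),th=round(np.degrees(np.arctan2(-z[2],-z@W['k'])),1),zs=round(z@W['ex'],3),yup=round(y[2],3))
def rows(p0,R0,p1,R1,v=.04,w=8):
    dp=p1-p0; rv=(R0.inv()*R1).as_rotvec(); N=int(np.ceil(max(np.linalg.norm(dp)/v,np.degrees(np.linalg.norm(rv))/w,1)))
    r=np.degrees(rv)/90/N; out=[]
    for i in range(N):
        R=R0*Ro.from_rotvec(rv*i/N); t=R.inv().apply(dp/N)/.1
        out.append([*t.round(2 if v>.02 else 3),*r.round(4)])
    return out
E
python3 - <<'E'
from h import *
p,R=cur()
p1=np.array([.45,.1,.36]); q,T=pose(-.094,.13,.39,35)
S=(R.inv()*T).as_rotvec(); print(np.degrees(S))
Rm=R*Ro.from_rotvec(S*.55)
for a in (rows(p,R,p1,Rm),rows(p1,Rm,q,T)):
    print(len(a)); print(*[list(map(float,x)) for x in a],sep='\n')
E
```

```text
[ 29.97414068 -49.24391904  57.58012044]
13
[-0.29, -0.21, -0.11, 0.0141, -0.0231, 0.0271]
[-0.3, -0.2, -0.09, 0.0141, -0.0231, 0.0271]
[-0.31, -0.19, -0.08, 0.0141, -0.0231, 0.0271]
[-0.32, -0.18, -0.06, 0.0141, -0.0231, 0.0271]
[-0.33, -0.17, -0.04, 0.0141, -0.0231, 0.0271]
[-0.34, -0.15, -0.03, 0.0141, -0.0231, 0.0271]
[-0.34, -0.14, -0.01, 0.0141, -0.0231, 0.0271]
[-0.35, -0.13, 0.0, 0.0141, -0.0231, 0.0271]
[-0.36, -0.11, 0.02, 0.0141, -0.0231, 0.0271]
[-0.36, -0.09, 0.03, 0.0141, -0.0231, 0.0271]
[-0.36, -0.08, 0.05, 0.0141, -0.0231, 0.0271]
[-0.36, -0.06, 0.06, 0.0141, -0.0231, 0.0271]
[-0.36, -0.04, 0.08, 0.0141, -0.0231, 0.0271]
10
[-0.25, -0.22, 0.15, 0.015, -0.0246, 0.0288]
[-0.26, -0.21, 0.16, 0.015, -0.0246, 0.0288]
[-0.26, -0.19, 0.18, 0.015, -0.0246, 0.0288]
[-0.26, -0.17, 0.19, 0.015, -0.0246, 0.0288]
[-0.26, -0.16, 0.21, 0.015, -0.0246, 0.0288]
[-0.26, -0.14, 0.22, 0.015, -0.0246, 0.0288]
[-0.26, -0.12, 0.23, 0.015, -0.0246, 0.0288]
[-0.25, -0.11, 0.25, 0.015, -0.0246, 0.0288]
[-0.25, -0.09, 0.26, 0.015, -0.0246, 0.0288]
[-0.24, -0.07, 0.27, 0.015, -0.0246, 0.0288]
```

Emit:
step_arm(
  plan=[
    {"dx":-0.29,"dy":-0.21,"dz":-0.11,"rx":0.014,"ry":-0.023,"rz":0.027,"claw":0},
    {"dx":-0.3,"dy":-0.2,"dz":-0.09,"rx":0.014,"ry":-0.023,"rz":0.027,"claw":0},
    {"dx":-0.31,"dy":-0.19,"dz":-0.08,"rx":0.014,"ry":-0.023,"rz":0.027,"claw":0},
    {"dx":-0.32,"dy":-0.18,"dz":-0.06,"rx":0.014,"ry":-0.023,"rz":0.027,"claw":0},
    {"dx":-0.33,"dy":-0.17,"dz":-0.04,"rx":0.014,"ry":-0.023,"rz":0.027,"claw":0},
    {"dx":-0.34,"dy":-0.15,"dz":-0.03,"rx":0.014,"ry":-0.023,"rz":0.027,"claw":0},
    {"dx":-0.34,"dy":-0.14,"dz":-0.01,"rx":0.014,"ry":-0.023,"rz":0.027,"claw":0.3},
    {"dx":-0.35,"dy":-0.13,"dz":0.0,"rx":0.014,"ry":-0.023,"rz":0.027,"claw":0.5},
    {"dx":-0.36,"dy":-0.11,"dz":0.02,"rx":0.014,"ry":-0.023,"rz":0.027,"claw":0.5},
    {"dx":-0.36,"dy":-0.09,"dz":0.03,"rx":0.014,"ry":-0.023,"rz":0.027,"claw":0.5},
  ],
)

```text
time_s: 2.1
ee_pos: [0.399, 0.1927, 0.3295]
eef_rot: [-2.997, 0.397, 2.325]
force: [0.8, -1.3, 0.2]
grip_width: 0.0652
grip_force: 0.0
```

```bash
cat > go.py <<'E'
import sys; from h import *
a=list(map(float,sys.argv[1:])); v=a[4] if len(a)>4 else .03
o=telemetry.get_obs(); print(round(o['time_s'],2),where(),'q',o['qpos'].round(2),'F',o['force'].round(1),'w',round(o['grip_width'],4),round(o['grip_force'],1))
if len(a)>=4:
    q,T=pose(*a[:4]); r=rows(*cur(),q,T,v); print(len(r)); print(*[list(map(float,x)) for x in r],sep='\n')
E
python3 go.py -.094 .13 .39 35 .035
```

```text
2.1 {'s': np.float64(-0.0849), 'off': np.float64(0.5886), 'z': np.float64(0.3295), 'th': np.float64(67.0), 'zs': np.float64(0.133), 'yup': np.float64(-0.133)} q [ 0.6   0.04  1.63 -0.41  1.56 -0.11] F [ 0.8 -1.3  0.2] w 0.0652 0.0
14
[-0.25, -0.2, 0.09, 0.0137, -0.0226, 0.0263]
[-0.25, -0.19, 0.1, 0.0137, -0.0226, 0.0263]
[-0.25, -0.18, 0.11, 0.0137, -0.0226, 0.0263]
[-0.26, -0.17, 0.13, 0.0137, -0.0226, 0.0263]
[-0.26, -0.15, 0.14, 0.0137, -0.0226, 0.0263]
[-0.26, -0.14, 0.15, 0.0137, -0.0226, 0.0263]
[-0.26, -0.12, 0.16, 0.0137, -0.0226, 0.0263]
[-0.26, -0.11, 0.17, 0.0137, -0.0226, 0.0263]
[-0.26, -0.09, 0.19, 0.0137, -0.0226, 0.0263]
[-0.25, -0.08, 0.2, 0.0137, -0.0226, 0.0263]
[-0.25, -0.07, 0.21, 0.0137, -0.0226, 0.0263]
[-0.24, -0.05, 0.22, 0.0137, -0.0226, 0.0263]
[-0.24, -0.04, 0.23, 0.0137, -0.0226, 0.0263]
[-0.23, -0.02, 0.24, 0.0137, -0.0226, 0.0263]
```

Emit:
step_arm(
  plan=[
    {"dx":-0.25,"dy":-0.2,"dz":0.09,"rx":0.014,"ry":-0.023,"rz":0.026,"claw":0.5},
    {"dx":-0.25,"dy":-0.19,"dz":0.1,"rx":0.014,"ry":-0.023,"rz":0.026,"claw":0.5},
    {"dx":-0.25,"dy":-0.18,"dz":0.11,"rx":0.014,"ry":-0.023,"rz":0.026,"claw":0.5},
    {"dx":-0.26,"dy":-0.17,"dz":0.13,"rx":0.014,"ry":-0.023,"rz":0.026,"claw":0.5},
    {"dx":-0.26,"dy":-0.15,"dz":0.14,"rx":0.014,"ry":-0.023,"rz":0.026,"claw":0.5},
    {"dx":-0.26,"dy":-0.14,"dz":0.15,"rx":0.014,"ry":-0.023,"rz":0.026,"claw":0.5},
    {"dx":-0.26,"dy":-0.12,"dz":0.16,"rx":0.014,"ry":-0.023,"rz":0.026,"claw":0.5},
    {"dx":-0.26,"dy":-0.11,"dz":0.17,"rx":0.014,"ry":-0.023,"rz":0.026,"claw":0.5},
    {"dx":-0.26,"dy":-0.09,"dz":0.19,"rx":0.014,"ry":-0.023,"rz":0.026,"claw":0.5},
    {"dx":-0.25,"dy":-0.08,"dz":0.2,"rx":0.014,"ry":-0.023,"rz":0.026,"claw":0.5},
  ],
)

```text
time_s: 3.1
ee_pos: [0.4148, -0.135, 0.3725]
eef_rot: [-3.027, 0.815, 1.892]
force: [-0.3, -0.2, -0.4]
grip_width: 0.0468
grip_force: 0.0
```

```bash
python3 go.py -.094 .10 .37 35 .035
```

```text
3.1 {'s': np.float64(-0.0902), 'off': np.float64(0.2606), 'z': np.float64(0.3725), 'th': np.float64(43.1), 'zs': np.float64(0.073), 'yup': np.float64(-0.078)} q [ 0.03 -0.13  1.82 -0.83  1.39 -0.11] F [-0.3 -0.2 -0.4] w 0.0468 0.0
5
[-0.21, -0.06, 0.24, 0.0109, -0.0171, 0.0217]
[-0.2, -0.05, 0.24, 0.0109, -0.0171, 0.0217]
[-0.2, -0.04, 0.25, 0.0109, -0.0171, 0.0217]
[-0.19, -0.03, 0.26, 0.0109, -0.0171, 0.0217]
[-0.19, -0.02, 0.26, 0.0109, -0.0171, 0.0217]
```

Emit:
step_arm(
  plan=[
    {"dx":-0.21,"dy":-0.06,"dz":0.24,"rx":0.011,"ry":-0.0,"rz":0.022,"claw":0.5},
    {"dx":-0.2,"dy":-0.05,"dz":0.24,"rx":0.011,"ry":-0.0,"rz":0.022,"claw":0.5},
    {"dx":-0.2,"dy":-0.04,"dz":0.25,"rx":0.011,"ry":-0.0,"rz":0.022,"claw":0.5},
    {"dx":-0.19,"dy":-0.03,"dz":0.26,"rx":0.011,"ry":-0.0,"rz":0.022,"claw":0.5},
    {"dx":-0.19,"dy":-0.02,"dz":0.26,"rx":0.011,"ry":-0.0,"rz":0.022,"claw":0.5},
  ],
)

```text
time_s: 3.6
ee_pos: [0.421, -0.2954, 0.3606]
eef_rot: [-3.126, 0.825, 1.639]
force: [0.4, 0.5, -0.3]
grip_width: 0.0466
grip_force: 0.0
```

```bash
python3 go.py -.094 .06 .34 40 .015
```

```text
3.6 {'s': np.float64(-0.0943), 'off': np.float64(0.1001), 'z': np.float64(0.3606), 'th': np.float64(42.7), 'zs': np.float64(-0.013), 'yup': np.float64(-0.011)} q [-0.34 -0.02  1.76 -0.83  1.17 -0.16] F [ 0.4  0.5 -0.3] w 0.0466 0.0
4
[-0.03, 0.002, 0.109, -0.002, -0.0075, 0.0005]
[-0.029, 0.002, 0.109, -0.002, -0.0075, 0.0005]
[-0.028, 0.001, 0.109, -0.002, -0.0075, 0.0005]
[-0.026, 0.001, 0.11, -0.002, -0.0075, 0.0005]
```

Emit:
step_arm(
  plan=[
    {"dx":-0.03,"dy":0.002,"dz":0.109,"rx":-0.002,"ry":-0.0075,"rz":0.0005,"claw":0.5},
    {"dx":-0.029,"dy":0.002,"dz":0.109,"rx":-0.002,"ry":-0.0075,"rz":0.0005,"claw":0.5},
    {"dx":-0.028,"dy":0.001,"dz":0.109,"rx":-0.002,"ry":-0.0075,"rz":0.0005,"claw":0.5},
    {"dx":-0.026,"dy":0.001,"dz":0.11,"rx":-0.002,"ry":-0.0075,"rz":0.0005,"claw":0.5},
    {"dx":0,"claw":0.5},
  ],
)

```text
$.plan[4]: bad value
```

```bash
python3 go.py -.094 .028 .316 40 .008; python3 - <<'E'
from h import *
a=shot('scene')['img'];b=shot('top')['img']
a=cv2.resize(a[100:240,80:220],None,fx=4,fy=4,interpolation=2)[:,:400]; b=cv2.resize(b[190:330,340:480],None,fx=4,fy=4,interpolation=2)[:,160:560]
cv2.imwrite('pics/p3.png',np.hstack([a,b])[:,:,::-1])
E
```

```text
3.6 {'s': np.float64(-0.0943), 'off': np.float64(0.1001), 'z': np.float64(0.3606), 'th': np.float64(42.7), 'zs': np.float64(-0.013), 'yup': np.float64(-0.011)} q [-0.34 -0.02  1.76 -0.83  1.17 -0.16] F [ 0.4  0.5 -0.3] w 0.0466 0.0
11
[-0.015, 0.001, 0.076, -0.0007, -0.0027, 0.0002]
[-0.014, 0.001, 0.076, -0.0007, -0.0027, 0.0002]
[-0.014, 0.001, 0.076, -0.0007, -0.0027, 0.0002]
[-0.014, 0.001, 0.076, -0.0007, -0.0027, 0.0002]
[-0.013, 0.001, 0.076, -0.0007, -0.0027, 0.0002]
[-0.013, 0.001, 0.076, -0.0007, -0.0027, 0.0002]
[-0.013, 0.001, 0.076, -0.0007, -0.0027, 0.0002]
[-0.012, 0.001, 0.076, -0.0007, -0.0027, 0.0002]
[-0.012, 0.001, 0.076, -0.0007, -0.0027, 0.0002]
[-0.012, 0.0, 0.076, -0.0007, -0.0027, 0.0002]
[-0.011, 0.0, 0.076, -0.0007, -0.0027, 0.0002]
```

View pics/p3.png

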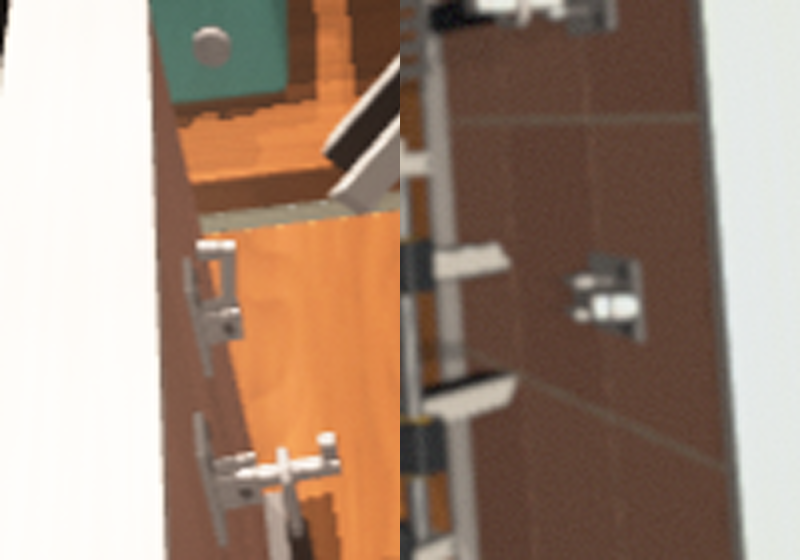

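The crop shows both fingers astride the spare bar, about crop rows 265 and 395, with the bar at row 308. I'll check the centring with depth.

```bash
python3 - <<'E'
from h import *
p,R=cur(); M=R.as_matrix()
for n in('top','scene'):
    X=cloud(shot(n)).reshape(-1,3); L=(X-p)@M
    m=(abs(L[:,0])<.012)&(abs(L[:,1])<.05)&(L[:,2]>-.03)&(L[:,2]<.025)
    l=L[m]; print(n,m.sum())
    for sg in(-1,1):
        q=l[l[:,1]*sg>0]
        if len(q): print(sg,'y',np.percentile(q[:,1],[2,10,50,90,98]).round(4),'x',np.percentile(q[:,0],[2,98]).round(4),'tipz',q[:,2].max().round(4))
E
```

```text
top 219
-1 y [-0.0337 -0.032  -0.0251 -0.022  -0.0219] x [-0.0092  0.0079] tipz 0.0151
1 y [0.0251 0.0265 0.0318 0.037  0.0372] x [-0.0094  0.0053] tipz 0.0129
scene 402
-1 y [-0.0349 -0.0283 -0.0237 -0.0213 -0.0203] x [-0.01    0.0076] tipz 0.0162
1 y [0.0246 0.0286 0.0354 0.0379 0.0392] x [-0.0097  0.0094] tipz 0.0167
```

Emit:
step_arm(
  plan=[
    {"dx":-0.03,"dy":0.002,"dz":0.109,"rx":-0.002,"ry":-0.0075,"rz":0.0005,"claw":0.6},
    {"dx":-0.029,"dy":0.002,"dz":0.109,"rx":-0.002,"ry":-0.0075,"rz":0.0005,"claw":0.6},
    {"dx":-0.028,"dy":0.001,"dz":0.109,"rx":-0.002,"ry":-0.0075,"rz":0.0005,"claw":0.6},
    {"dx":-0.026,"dy":0.001,"dz":0.11,"rx":-0.002,"ry":-0.0075,"rz":0.0005,"claw":0.6},
  ],
)

```text
time_s: 4.2
ee_pos: [0.4241, -0.3347, 0.3393]
eef_rot: [-3.14, 0.873, 1.639]
force: [0.3, 0.8, 0.5]
grip_width: 0.0377
grip_force: 0.0
```

```bash
python3 go.py -.094 .028 .316 40 .008
```

```text
4.2 {'s': np.float64(-0.0937), 'off': np.float64(0.0607), 'z': np.float64(0.3393), 'th': np.float64(40.0), 'zs': np.float64(0.001), 'yup': np.float64(-0.001)} q [-0.41  0.02  1.79 -0.9   1.06 -0.13] F [0.3 0.8 0.5] w 0.0377 0.0
6
[-0.005, -0.001, 0.067, 0.0001, 0.0001, 0.0002]
[-0.005, -0.001, 0.067, 0.0001, 0.0001, 0.0002]
[-0.005, -0.001, 0.067, 0.0001, 0.0001, 0.0002]
[-0.005, -0.001, 0.067, 0.0001, 0.0001, 0.0002]
[-0.005, -0.001, 0.067, 0.0001, 0.0001, 0.0002]
[-0.005, -0.001, 0.067, 0.0001, 0.0001, 0.0002]
```

Emit:
step_arm(
  plan=[
    {"dx":-0.005,"dy":-0.004,"dz":0.067,"claw":0.6},
    {"dx":-0.005,"dy":-0.004,"dz":0.067,"claw":0.6},
    {"dx":-0.005,"dy":-0.004,"dz":0.067,"claw":0.6},
    {"dx":-0.005,"dy":-0.004,"dz":0.067,"claw":0.6},
    {"dx":-0.005,"dy":-0.002,"dz":0.067,"claw":0.6},
    {"dx":-0.005,"dy":0,"dz":0.067,"claw":0.6},
    {"dx":0,"claw":0.8},
    {"dx":0,"claw":1},
    {"dx":0,"claw":1},
    {"dx":0,"claw":1},
  ],
  grip_force=12,
)

```text
$.plan[0]: bad value
```

```bash
python3 go.py -.094 .028 .316 40 .008|head -2
```

```text
4.2 {'s': np.float64(-0.0937), 'off': np.float64(0.0607), 'z': np.float64(0.3393), 'th': np.float64(40.0), 'zs': np.float64(0.001), 'yup': np.float64(-0.001)} q [-0.41  0.02  1.79 -0.9   1.06 -0.13] F [0.3 0.8 0.5] w 0.0377 0.0
6
```

Emit:
step_arm(
  plan=[
    {"dx":-0.005,"dy":-0.004,"dz":0.067,"rx":0,"ry":0,"rz":0,"claw":0.6},
    {"dx":-0.005,"dy":-0.004,"dz":0.067,"rx":0,"ry":0,"rz":0,"claw":0.6},
    {"dx":-0.005,"dy":-0.004,"dz":0.067,"rx":0,"ry":0,"rz":0,"claw":0.6},
    {"dx":-0.005,"dy":-0.004,"dz":0.067,"rx":0,"ry":0,"rz":0,"claw":0.6},
    {"dx":-0.005,"dy":-0.002,"dz":0.067,"rx":0,"ry":0,"rz":0,"claw":0.6},
    {"dx":-0.005,"dy":0,"dz":0.067,"rx":0,"ry":0,"rz":0,"claw":0.6},
    {"dx":0,"dy":0,"dz":0,"rx":0,"ry":0,"rz":0,"claw":0.8},
    {"dx":0,"dy":0,"dz":0,"rx":0,"ry":0,"rz":0,"claw":1},
    {"dx":0,"dy":0,"dz":0,"rx":0,"ry":0,"rz":0,"claw":1},
    {"dx":0,"dy":0,"dz":0,"rx":0,"ry":0,"rz":0,"claw":1},
  ],
  grip_force=12,
)

```text
time_s: 5.2
ee_pos: [0.4242, -0.3667, 0.3165]
eef_rot: [-3.14, 0.872, 1.638]
force: [-10.1, 3.3, 4.5]
grip_width: 0.01
grip_force: 12.0
```

```bash
python3 go.py -.094 .028 .316 40 .008|head -2
```

```text
5.2 {'s': np.float64(-0.0957), 'off': np.float64(0.0287), 'z': np.float64(0.3165), 'th': np.float64(40.0), 'zs': np.float64(0.0), 'yup': np.float64(-0.001)} q [-0.48  0.06  1.79 -0.91  0.98 -0.13] F [-10.1   3.3   4.5] w 0.01 12.0
1
```

Emit:
step_arm(
  plan=[
    {"dx":0,"dy":-0.01,"dz":0,"rx":0,"ry":0,"rz":0,"claw":1},
    {"dx":0,"dy":0,"dz":0,"rx":0,"ry":0,"rz":0,"claw":1},
    {"dx":0,"dy":0,"dz":0,"rx":0,"ry":0,"rz":0,"claw":1},
  ],
)

```text
time_s: 5.5
ee_pos: [0.4239, -0.3668, 0.3166]
eef_rot: [-3.141, 0.873, 1.638]
force: [4.1, 0.7, -0.2]
grip_width: 0.01
grip_force: 12.0
```

```bash
python3 go.py; python3 - <<'E'
from h import *
# arc increments in tool axes from bar angle a0, radius r
M=pose(0,0,0,40)[1]
def pt(a,r=.0385): return W['k']*(.018+r*np.sin(a))+np.array([0,0,.2785+r*np.cos(a)])
A=np.linspace(.2,1.45,19)
for a,b in zip(A,A[1:]): print((M.inv().apply(pt(b)-pt(a))/.1).round(3))
E
```

```text
5.5 {'s': np.float64(-0.096), 'off': np.float64(0.0287), 'z': np.float64(0.3166), 'th': np.float64(40.0), 'zs': np.float64(0.002), 'yup': np.float64(-0.0)} q [-0.48  0.06  1.79 -0.91  0.97 -0.13] F [ 4.1  0.7 -0.2] w 0.01 12.0
[ 0.021 -0.    -0.016]
[ 0.023  0.    -0.014]
[ 0.023 -0.    -0.013]
[ 0.024 -0.    -0.011]
[ 0.025 -0.    -0.009]
[ 0.026 -0.    -0.008]
[ 0.026  0.    -0.006]
[ 0.026 -0.    -0.004]
[ 0.027  0.    -0.002]
[ 0.027  0.    -0.   ]
[ 0.027 -0.     0.002]
[ 0.027 -0.     0.003]
[ 0.026 -0.     0.005]
[0.026 0.    0.007]
[ 0.025 -0.     0.009]
[0.025 0.    0.011]
[0.024 0.    0.012]
[ 0.023 -0.     0.014]
```

Emit:
step_arm(
  plan=[
    {"dx":0.021,"dy":0,"dz":-0.016,"rx":0,"ry":0,"rz":0,"claw":1},
    {"dx":0.023,"dy":0,"dz":-0.014,"rx":0,"ry":0,"rz":0,"claw":1},
    {"dx":0.023,"dy":0,"dz":-0.013,"rx":0,"ry":0,"rz":0,"claw":1},
    {"dx":0.024,"dy":0,"dz":-0.011,"rx":0,"ry":0,"rz":0,"claw":1},
    {"dx":0.025,"dy":0,"dz":-0.009,"rx":0,"ry":0,"rz":0,"claw":1},
    {"dx":0.026,"dy":0,"dz":-0.008,"rx":0,"ry":0,"rz":0,"claw":1},
    {"dx":0.026,"dy":0,"dz":-0.006,"rx":0,"ry":0,"rz":0,"claw":1},
    {"dx":0.026,"dy":0,"dz":-0.004,"rx":0,"ry":0,"rz":0,"claw":1},
    {"dx":0.027,"dy":0,"dz":-0.002,"rx":0,"ry":0,"rz":0,"claw":1},
  ],
)

```text
time_s: 6.4
ee_pos: [0.4226, -0.3468, 0.3061]
eef_rot: [3.141, 0.875, 1.637]
force: [5.0, -3.2, 6.3]
grip_width: 0.0095
grip_force: 12.0
```

Emit:
step_arm(
  plan=[
    {"dx":0.027,"dy":0,"dz":0,"rx":0,"ry":0,"rz":0,"claw":1},
    {"dx":0.027,"dy":0,"dz":0.002,"rx":0,"ry":0,"rz":0,"claw":1},
    {"dx":0.027,"dy":0,"dz":0.003,"rx":0,"ry":0,"rz":0,"claw":1},
    {"dx":0.026,"dy":0,"dz":0.005,"rx":0,"ry":0,"rz":0,"claw":1},
    {"dx":0.026,"dy":0,"dz":0.007,"rx":0,"ry":0,"rz":0,"claw":1},
    {"dx":0.025,"dy":0,"dz":0.009,"rx":0,"ry":0,"rz":0,"claw":1},
    {"dx":0.025,"dy":0,"dz":0.011,"rx":0,"ry":0,"rz":0,"claw":1},
    {"dx":0.024,"dy":0,"dz":0.012,"rx":0,"ry":0,"rz":0,"claw":1},
  ],
)

```text
time_s: 7.2
ee_pos: [0.422, -0.3365, 0.2871]
eef_rot: [3.14, 0.874, 1.636]
force: [1.1, 8.8, 7.7]
grip_width: 0.0046
grip_force: 12.0
```

```bash
python3 go.py; python3 - <<'E'
from h import *
a=shot('scene')['img'];b=shot('top')['img']
a=cv2.resize(a[130:270,80:220],None,fx=4,fy=4,interpolation=2)[:,:400]; b=cv2.resize(b[190:330,340:480],None,fx=4,fy=4,interpolation=2)[:,160:560]
cv2.imwrite('pics/p4.png',np.hstack([a,b])[:,:,::-1])
E
```

```text
7.2 {'s': np.float64(-0.096), 'off': np.float64(0.0591), 'z': np.float64(0.2871), 'th': np.float64(39.9), 'zs': np.float64(0.002), 'yup': np.float64(0.001)} q [-0.42  0.06  1.87 -0.96  0.98 -0.02] F [1.1 8.8 7.7] w 0.0046 12.0
```

View pics/p4.png

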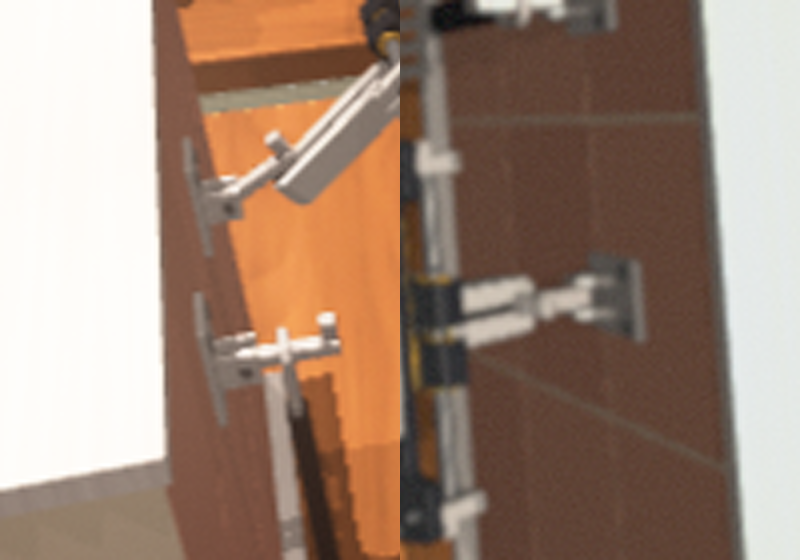

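The arm is down to roughly 25–30° above level (top-left of the crop), and its end slipped out of the pads around (280,150). Next I'll back off and press it down from above with closed fingers.

Emit:
step_arm(
  plan=[
    {"dx":0,"dy":0,"dz":0,"rx":0,"ry":0,"rz":0,"claw":0.7},
    {"dx":0,"dy":0,"dz":0,"rx":0,"ry":0,"rz":0,"claw":0.7},
    {"dx":0,"dy":0,"dz":-0.15,"rx":0,"ry":0,"rz":0,"claw":0.7},
    {"dx":0,"dy":0,"dz":-0.25,"rx":0,"ry":0,"rz":0,"claw":0.8},
    {"dx":-0.15,"dy":0,"dz":-0.2,"rx":0,"ry":0.06,"rz":0,"claw":1},
    {"dx":-0.2,"dy":0,"dz":0,"rx":0,"ry":0.06,"rz":0,"claw":1},
    {"dx":0,"dy":0,"dz":0,"rx":0,"ry":0.06,"rz":0,"claw":1},
    {"dx":0,"dy":0,"dz":0,"rx":0,"ry":0.042,"rz":0,"claw":1},
  ],
)

```text
time_s: 8.1
ee_pos: [0.42, -0.3154, 0.351]
eef_rot: [3.141, 0.521, 1.636]
force: [0.6, -0.4, 0.7]
grip_width: 0.0001
grip_force: 0.0
```

```bash
python3 go.py -.096 .0376 .345 60 .015
```

```text
8.1 {'s': np.float64(-0.0966), 'off': np.float64(0.0802), 'z': np.float64(0.351), 'th': np.float64(60.1), 'zs': np.float64(0.001), 'yup': np.float64(0.001)} q [-0.51  0.02  1.63 -0.46  1.23 -0.48] F [ 0.6 -0.4  0.7] w 0.0001 0.0
3
[-0.113, 0.002, 0.088, 0.0002, -0.0005, 0.0001]
[-0.113, 0.002, 0.088, 0.0002, -0.0005, 0.0001]
[-0.113, 0.002, 0.088, 0.0002, -0.0005, 0.0001]
```

Emit:
step_arm(
  plan=[
    {"dx":-0.125,"dy":0.002,"dz":0.068,"rx":0,"ry":0,"rz":0,"claw":1},
    {"dx":-0.125,"dy":0.002,"dz":0.068,"rx":0,"ry":0,"rz":0,"claw":1},
    {"dx":-0.125,"dy":0.002,"dz":0.068,"rx":0,"ry":0,"rz":0,"claw":1},
    {"dx":0.05,"dy":0,"dz":0.087,"rx":0,"ry":0,"rz":0,"claw":1},
    {"dx":0.05,"dy":0,"dz":0.087,"rx":0,"ry":0,"rz":0,"claw":1},
    {"dx":0.05,"dy":0,"dz":0.087,"rx":0,"ry":0,"rz":0,"claw":1},
    {"dx":0.03,"dy":0,"dz":0.052,"rx":0,"ry":0,"rz":0,"claw":1},
  ],
)

```text
time_s: 8.8
ee_pos: [0.4234, -0.3571, 0.3138]
eef_rot: [-3.14, 0.524, 1.638]
force: [-0.9, -1.4, 3.2]
grip_width: 0.0005
grip_force: 1.5
```

```bash
cat > bar.py <<'E'
import sys; from h import *
s0=float(sys.argv[1])
for n in('top','scene'):
    X=cloud(shot(n)).reshape(-1,3); off=(X-W['cm'])@W['n']; s=(X-W['cm'])@W['ex']
    for lo in np.arange(.024,.072,.006):
        m=(abs(s-s0)<.0065)&(off>=lo)&(off<lo+.006)&(X[:,2]>.26)&(X[:,2]<.33)
        if m.sum()>1: print(n,lo.round(3),m.sum(),np.percentile(X[m,2],[0,50,100]).round(4))
E
python3 go.py; python3 bar.py -.094
```

```text
8.8 {'s': np.float64(-0.0959), 'off': np.float64(0.0384), 'z': np.float64(0.3138), 'th': np.float64(60.0), 'zs': np.float64(-0.0), 'yup': np.float64(-0.002)} q [-0.58  0.09  1.64 -0.46  1.12 -0.51] F [-0.9 -1.4  3.2] w 0.0005 1.5
scene 0.024 26 [0.2785 0.2879 0.3177]
scene 0.03 24 [0.2815 0.293  0.3263]
scene 0.036 17 [0.2833 0.2907 0.3106]
scene 0.042 17 [0.2855 0.2932 0.307 ]
scene 0.048 26 [0.2889 0.3014 0.3091]
scene 0.054 10 [0.2919 0.2961 0.3014]
```

Emit:
step_arm(
  plan=[
    {"dx":0.028,"dy":0,"dz":0.016,"rx":0,"ry":0,"rz":0,"claw":1},
    {"dx":0.028,"dy":0,"dz":0.016,"rx":0,"ry":0,"rz":0,"claw":1},
    {"dx":0.028,"dy":0,"dz":0.016,"rx":0,"ry":0,"rz":0,"claw":1},
    {"dx":0.028,"dy":0,"dz":0.016,"rx":0,"ry":0,"rz":0,"claw":1},
    {"dx":0.028,"dy":0,"dz":0.016,"rx":0,"ry":0,"rz":0,"claw":1},
  ],
)

```text
time_s: 9.4
ee_pos: [0.4229, -0.3494, 0.3011]
eef_rot: [-3.141, 0.524, 1.637]
force: [-0.5, -3.7, 3.8]
grip_width: 0.0004
grip_force: 2.2
```

```bash
python3 go.py; python3 bar.py -.094
```

```text
9.4 {'s': np.float64(-0.0959), 'off': np.float64(0.0461), 'z': np.float64(0.3011), 'th': np.float64(60.0), 'zs': np.float64(0.0), 'yup': np.float64(-0.001)} q [-0.57  0.09  1.67 -0.47  1.1  -0.48] F [-0.5 -3.7  3.8] w 0.0004 2.2
scene 0.024 13 [0.2767 0.2815 0.2838]
scene 0.03 23 [0.2747 0.2818 0.2986]
scene 0.036 22 [0.2772 0.2859 0.3088]
scene 0.042 22 [0.276  0.2821 0.3224]
scene 0.048 19 [0.2761 0.2822 0.3299]
scene 0.054 25 [0.2744 0.2856 0.2956]
scene 0.06 4 [0.2807 0.2872 0.2938]
```

Emit:
step_arm(
  plan=[
    {"dx":0.005,"dy":0,"dz":0.009,"rx":0,"ry":0,"rz":0,"claw":1},
    {"dx":0.005,"dy":0,"dz":0.009,"rx":0,"ry":0,"rz":0,"claw":1},
    {"dx":0.005,"dy":0,"dz":0.009,"rx":0,"ry":0,"rz":0,"claw":1},
  ],
)

```text
time_s: 9.8
ee_pos: [0.4232, -0.3496, 0.2998]
eef_rot: [3.14, 0.526, 1.636]
force: [-4.2, 7.0, 22.2]
grip_width: 0.0002
grip_force: 10.8
```

```bash
python3 go.py; python3 bar.py -.094
```

```text
9.8 {'s': np.float64(-0.0956), 'off': np.float64(0.046), 'z': np.float64(0.2998), 'th': np.float64(59.9), 'zs': np.float64(0.002), 'yup': np.float64(0.001)} q [-0.57  0.09  1.67 -0.47  1.1  -0.48] F [-4.2  7.  22.2] w 0.0002 10.8
scene 0.024 15 [0.2765 0.281  0.2899]
scene 0.03 23 [0.2744 0.2821 0.299 ]
scene 0.036 21 [0.2766 0.2831 0.3099]
scene 0.042 18 [0.2752 0.2825 0.3205]
scene 0.048 17 [0.2743 0.2813 0.3262]
scene 0.054 25 [0.2752 0.2861 0.2952]
scene 0.06 4 [0.2801 0.2861 0.2924]
```

Emit:
step_arm(
  plan=[
    {"dx":-0.05,"dy":0,"dz":-0.087,"rx":0,"ry":0,"rz":0,"claw":1},
    {"dx":-0.15,"dy":0,"dz":-0.26,"rx":0,"ry":0,"rz":0,"claw":1},
    {"dx":0.1,"dy":0,"dz":-0.35,"rx":0,"ry":0,"rz":0,"claw":0.9},
    {"dx":0.2,"dy":0,"dz":-0.35,"rx":0,"ry":0,"rz":0,"claw":0.6},
  ],
)

```text
time_s: 10.3
ee_pos: [0.4184, -0.2882, 0.3842]
eef_rot: [-3.14, 0.522, 1.636]
force: [0.9, 0.2, 1.4]
grip_width: 0.0131
grip_force: 0.0
```

```bash
python3 bar.py -.094|grep top; python3 - <<'E'
from h import *
for n in('top','scene'):
    c=shot(n); X=cloud(c).reshape(-1,3); off=(X-W['cm'])@W['n']; s=(X-W['cm'])@W['ex']
    col=c['img'].reshape(-1,3).max(1)
    for z in np.arange(.09,.27,.02):
        m=(abs(s-.0586)<.03)&(off>.02)&(off<.07)&(X[:,2]>=z)&(X[:,2]<z+.02)
        if z<.235: m&=col<75
        if m.sum()>3: print(n,z.round(2),m.sum(),'s',np.percentile(s[m],[5,50,95]).round(4),'off',np.percentile(off[m],[5,50,95]).round(4))
E
python3 go.py .0566 .14 .25 45 .035
```

```text
top 0.024 16 [0.275  0.2819 0.2845]
top 0.03 14 [0.28   0.282  0.2836]
top 0.036 14 [0.2785 0.2819 0.2842]
top 0.042 15 [0.2792 0.2815 0.2857]
top 0.048 12 [0.2765 0.2806 0.2848]
top 0.054 13 [0.2752 0.2932 0.2947]
top 0.06 7 [0.2926 0.2933 0.2953]
top 0.11 7 s [0.0501 0.0577 0.0634] off [0.0368 0.0402 0.0407]
top 0.13 16 s [0.0511 0.0573 0.0653] off [0.0393 0.0405 0.0411]
top 0.15 23 s [0.0495 0.0569 0.0669] off [0.0373 0.0402 0.0408]
top 0.17 21 s [0.0508 0.0599 0.0664] off [0.0394 0.0406 0.0413]
top 0.19 17 s [0.0496 0.0559 0.0666] off [0.0386 0.041  0.0414]
top 0.21 10 s [0.0498 0.0516 0.0551] off [0.0385 0.0409 0.0417]
top 0.23 5 s [0.0487 0.0511 0.0516] off [0.037  0.0396 0.0415]
top 0.25 25 s [0.0461 0.0608 0.0719] off [0.0234 0.039  0.0581]
scene 0.11 9 s [0.0651 0.0672 0.0695] off [0.0295 0.0332 0.0355]
scene 0.13 37 s [0.064  0.0674 0.0704] off [0.0292 0.0336 0.0377]
scene 0.15 34 s [0.0643 0.067  0.07  ] off [0.0297 0.0335 0.0381]
scene 0.17 38 s [0.0619 0.068  0.0709] off [0.0301 0.0346 0.0383]
scene 0.19 36 s [0.0649 0.0677 0.0701] off [0.0305 0.0346 0.0383]
scene 0.21 39 s [0.0636 0.0677 0.0696] off [0.0309 0.035  0.0389]
scene 0.23 17 s [0.0628 0.0672 0.0704] off [0.0319 0.0358 0.0388]
scene 0.25 42 s [0.0595 0.0704 0.0733] off [0.0212 0.0351 0.056 ]
10.5 {'s': np.float64(-0.0958), 'off': np.float64(0.1076), 'z': np.float64(0.3832), 'th': np.float64(60.0), 'zs': np.float64(0.0), 'yup': np.float64(-0.001)} q [-0.46 -0.02  1.59 -0.46  1.32 -0.46] F [-0.4  0.  -0.2] w 0.0286 0.0
6
[0.16, 0.25, 0.17, 0.0001, -0.0278, 0.0003]
[0.16, 0.25, 0.16, 0.0001, -0.0278, 0.0003]
[0.17, 0.25, 0.15, 0.0001, -0.0278, 0.0003]
[0.18, 0.25, 0.14, 0.0001, -0.0278, 0.0003]
[0.18, 0.25, 0.14, 0.0001, -0.0278, 0.0003]
[0.19, 0.25, 0.13, 0.0001, -0.0278, 0.0003]
```

Emit:
step_arm(
  plan=[
    {"dx":0.16,"dy":0.25,"dz":0.17,"rx":0,"ry":-0.028,"rz":0,"claw":0.5},
    {"dx":0.16,"dy":0.25,"dz":0.16,"rx":0,"ry":-0.028,"rz":0,"claw":0.5},
    {"dx":0.17,"dy":0.25,"dz":0.15,"rx":0,"ry":-0.028,"rz":0,"claw":0.4},
    {"dx":0.18,"dy":0.25,"dz":0.14,"rx":0,"ry":-0.028,"rz":0,"claw":0.4},
    {"dx":0.18,"dy":0.25,"dz":0.14,"rx":0,"ry":-0.028,"rz":0,"claw":0.4},
    {"dx":0.19,"dy":0.25,"dz":0.13,"rx":0,"ry":-0.028,"rz":0,"claw":0.4},
  ],
)

```text
time_s: 11.1
ee_pos: [0.5668, -0.2479, 0.2469]
eef_rot: [-3.136, 0.788, 1.64]
force: [-0.0, 0.2, -0.4]
grip_width: 0.0565
grip_force: 0.0
```

```bash
python3 go.py .0566 .036 .157 45 .03
```

```text
11.1 {'s': np.float64(0.0542), 'off': np.float64(0.1382), 'z': np.float64(0.2469), 'th': np.float64(44.8), 'zs': np.float64(-0.002), 'yup': np.float64(-0.004)} q [-0.19  0.37  1.55 -0.85  1.15  0.08] F [-0.   0.2 -0.4] w 0.0565 0.0
5
[-0.02, 0.01, 0.27, -0.0002, 0.0003, 0.0004]
[-0.02, 0.01, 0.27, -0.0002, 0.0003, 0.0004]
[-0.02, 0.0, 0.27, -0.0002, 0.0003, 0.0004]
[-0.02, 0.0, 0.27, -0.0002, 0.0003, 0.0004]
[-0.02, 0.0, 0.27, -0.0002, 0.0003, 0.0004]
```

Emit:
step_arm(
  plan=[
    {"dx":-0.02,"dy":0.01,"dz":0.27,"rx":0,"ry":0,"rz":0.0005,"claw":0.4},
    {"dx":-0.02,"dy":0.01,"dz":0.27,"rx":0,"ry":0,"rz":0.0005,"claw":0.4},
    {"dx":-0.02,"dy":0,"dz":0.27,"rx":0,"ry":0,"rz":0,"claw":0.4},
    {"dx":-0.02,"dy":0,"dz":0.27,"rx":0,"ry":0,"rz":0,"claw":0.5},
    {"dx":-0.02,"dy":0,"dz":0.26,"rx":0,"ry":0,"rz":0,"claw":0.5},
    {"dx":0,"dy":0,"dz":0,"rx":0,"ry":0,"rz":0,"claw":0.6},
  ],
)

```text
time_s: 11.7
ee_pos: [0.5728, -0.3513, 0.1577]
eef_rot: [-3.133, 0.784, 1.638]
force: [-0.1, -0.8, -0.2]
grip_width: 0.0423
grip_force: 0.0
```

```bash
python3 go.py .0564 .036 .157 45 .004; python3 - <<'E'
from h import *
p,R=cur(); M=R.as_matrix()
for n in('top','scene'):
    c=shot(n); X=cloud(c).reshape(-1,3); L=(X-p)@M; col=c['img'].reshape(-1,3).max(1)
    m=(abs(L[:,0])<.02)&(abs(L[:,1])<.014)&(abs(L[:,2])<.03)
    if m.sum(): print(n,m.sum(),np.percentile(L[m],[3,50,97],axis=0).round(4).tolist())
E
```

```text
11.7 {'s': np.float64(0.0536), 'off': np.float64(0.0346), 'z': np.float64(0.1577), 'th': np.float64(45.1), 'zs': np.float64(-0.006), 'yup': np.float64(-0.006)} q [-0.36  0.53  1.54 -0.93  0.94  0.1 ] F [-0.1 -0.8 -0.2] w 0.0423 0.0
1
[0.015, 0.028, -0.005, -0.0039, -0.0007, 0.0014]
top 59 [[-0.0195, -0.0039, -0.0285], [-0.0024, 0.0044, -0.0086], [0.0181, 0.0132, 0.0098]]
scene 32 [[-0.0195, 0.0079, -0.0221], [-0.0104, 0.0128, -0.0107], [0.0198, 0.0139, 0.0244]]
```

Emit:
step_arm(
  plan=[
    {"dx":0.01,"dy":0.028,"dz":-0.005,"rx":-0.004,"ry":0,"rz":0.0015,"claw":0.6},
    {"dx":0,"dy":0,"dz":0,"rx":0,"ry":0,"rz":0,"claw":1},
    {"dx":0,"dy":0,"dz":0,"rx":0,"ry":0,"rz":0,"claw":1},
    {"dx":0,"dy":0,"dz":0,"rx":0,"ry":0,"rz":0,"claw":1},
    {"dx":0,"dy":0,"dz":0,"rx":0,"ry":0,"rz":0,"claw":1},
  ],
  grip_force=8,
)

```text
time_s: 12.3
ee_pos: [0.5779, -0.3478, 0.1623]
eef_rot: [3.132, 0.788, 1.632]
force: [0.3, 0.6, 0.7]
grip_width: 0.0203
grip_force: 8.0
```

Emit:
step_arm(
  plan=[
    {"dx":0,"dy":0,"dz":0,"rx":0,"ry":0,"rz":0,"claw":1},
    {"dx":0,"dy":0,"dz":0,"rx":0,"ry":0,"rz":0,"claw":1},
  ],
  grip_force=40,
)

```text
time_s: 12.5
ee_pos: [0.5778, -0.3479, 0.1622]
eef_rot: [3.132, 0.788, 1.632]
force: [-0.6, 0.7, 3.2]
grip_width: 0.0196
grip_force: 40.0
```

```bash
python3 go.py
```

```text
12.5 {'s': np.float64(0.0588), 'off': np.float64(0.0376), 'z': np.float64(0.1622), 'th': np.float64(44.9), 'zs': np.float64(0.007), 'yup': np.float64(0.006)} q [-0.35  0.53  1.54 -0.93  0.94  0.1 ] F [-0.6  0.7  3.2] w 0.0196 40.0
```

Emit:
step_arm(
  plan=[
    {"dx":-0.03,"dy":0,"dz":-0.03,"rx":0,"ry":0,"rz":0,"claw":1},
    {"dx":-0.03,"dy":0,"dz":-0.03,"rx":0,"ry":0,"rz":0,"claw":1},
    {"dx":-0.03,"dy":0,"dz":-0.03,"rx":0,"ry":0,"rz":0,"claw":1},
    {"dx":-0.03,"dy":0,"dz":-0.03,"rx":0,"ry":0,"rz":0,"claw":1},
    {"dx":0,"dy":0,"dz":0,"rx":0,"ry":0,"rz":0,"claw":1},
    {"dx":0,"dy":0,"dz":0,"rx":0,"ry":0,"rz":0,"claw":1},
  ],
)

```text
time_s: 13.1
ee_pos: [0.5776, -0.3479, 0.1788]
eef_rot: [3.133, 0.787, 1.632]
force: [0.4, -2.1, -2.4]
grip_width: 0.0198
grip_force: 40.0
```

```bash
python3 go.py; cat > loop.py <<'E'
import sys; from h import *
s0=float(sys.argv[1]); o0=float(sys.argv[2])
for n in('top','scene'):
    X=cloud(shot(n)).reshape(-1,3); off=(X-W['cm'])@W['n']; s=(X-W['cm'])@W['ex']
    m=(abs(s-s0)<.018)&(abs(off-o0)<.011)&(X[:,2]>.225)&(X[:,2]<.33)
    for z in np.arange(.23,.33,.006):
        q=m&(X[:,2]>=z)&(X[:,2]<z+.006)
        if q.sum(): print(n,z.round(3),q.sum(),'s',np.percentile(s[q],[0,50,100]).round(4),'off',np.percentile(off[q],[0,50,100]).round(4),'zmax',X[q,2].max().round(4))
E
python3 loop.py .0586 .037
python3 - <<'E'
from h import *
a=shot('scene')['img'];b=shot('top')['img']
a=cv2.resize(a[170:310,90:230],None,fx=4,fy=4,interpolation=2)[:,:400]; b=cv2.resize(b[120:260,340:480],None,fx=4,fy=4,interpolation=2)[:,100:500]
cv2.imwrite('pics/p5.png',np.hstack([a,b])[:,:,::-1])
E
```

```text
13.1 {'s': np.float64(0.0586), 'off': np.float64(0.0377), 'z': np.float64(0.1788), 'th': np.float64(44.9), 'zs': np.float64(0.007), 'yup': np.float64(0.006)} q [-0.35  0.5   1.53 -0.91  0.96  0.07] F [ 0.4 -2.1 -2.4] w 0.0198 40.0
top 0.23 3 s [0.0518 0.0539 0.0692] off [0.0394 0.0413 0.0414] zmax 0.2344
top 0.236 3 s [0.0513 0.0534 0.0684] off [0.0401 0.0413 0.0415] zmax 0.2413
top 0.242 3 s [0.0508 0.0551 0.0679] off [0.04   0.0412 0.0412] zmax 0.2471
top 0.248 7 s [0.0501 0.0526 0.0693] off [0.0372 0.04   0.0418] zmax 0.2533
top 0.254 6 s [0.0519 0.0541 0.0672] off [0.0386 0.0398 0.0408] zmax 0.2591
top 0.26 9 s [0.0473 0.0536 0.0703] off [0.0358 0.0382 0.0397] zmax 0.2656
top 0.266 8 s [0.047  0.0668 0.0719] off [0.0365 0.0388 0.0403] zmax 0.2717
top 0.272 41 s [0.0465 0.0587 0.0711] off [0.0261 0.0396 0.0463] zmax 0.2779
top 0.278 8 s [0.0462 0.0606 0.073 ] off [0.0266 0.0386 0.0474] zmax 0.2816
top 0.284 5 s [0.0458 0.0682 0.0721] off [0.0385 0.0393 0.0395] zmax 0.2893
top 0.29 16 s [0.0453 0.0533 0.0717] off [0.035  0.0385 0.0403] zmax 0.2954
top 0.296 28 s [0.0489 0.059  0.06
[... 285 characters left out ...]
0.248 14 s [0.0612 0.0676 0.0701] off [0.0294 0.0349 0.0389] zmax 0.2537
scene 0.254 17 s [0.0539 0.0659 0.07  ] off [0.03   0.0355 0.0387] zmax 0.2599
scene 0.26 5 s [0.0666 0.0696 0.0723] off [0.0311 0.0351 0.0368] zmax 0.2646
scene 0.266 18 s [0.0598 0.0659 0.074 ] off [0.0271 0.0352 0.0464] zmax 0.2719
scene 0.272 43 s [0.0469 0.0618 0.0747] off [0.0262 0.0378 0.0476] zmax 0.278
scene 0.278 12 s [0.0609 0.0709 0.0749] off [0.032  0.0353 0.0479] zmax 0.2832
scene 0.284 11 s [0.0476 0.071  0.0731] off [0.0319 0.0352 0.0372] zmax 0.2898
scene 0.29 10 s [0.0658 0.0692 0.0731] off [0.0314 0.0349 0.0373] zmax 0.2955
scene 0.296 19 s [0.0499 0.0625 0.0746] off [0.0319 0.0346 0.0368] zmax 0.2994
```

View pics/p5.png

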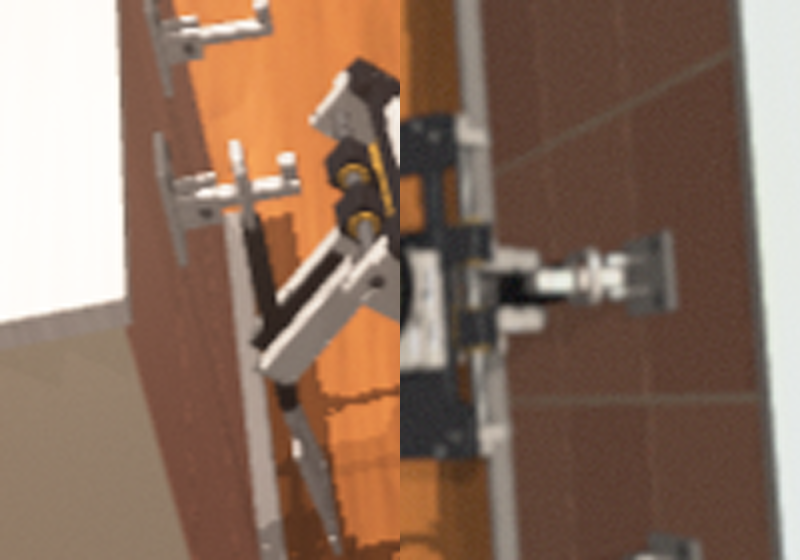

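Loop is lifted 17 mm and centred on the used bar: the loop is at crop (237,150) and the bar tip at (287,160). Next move is out along the wall normal.

Emit:
step_arm(
  plan=[
    {"dx":0.05,"dy":0,"dz":-0.05,"rx":0,"ry":0,"rz":0,"claw":1},
    {"dx":0.05,"dy":0,"dz":-0.05,"rx":0,"ry":0,"rz":0,"claw":1},
    {"dx":0.05,"dy":0,"dz":-0.05,"rx":0,"ry":0,"rz":0,"claw":1},
    {"dx":0.05,"dy":0,"dz":-0.05,"rx":0,"ry":0,"rz":0,"claw":1},
    {"dx":0.05,"dy":0,"dz":-0.05,"rx":0,"ry":0,"rz":0,"claw":1},
    {"dx":0.05,"dy":0,"dz":-0.05,"rx":0,"ry":0,"rz":0,"claw":1},
    {"dx":0.05,"dy":0,"dz":-0.05,"rx":0,"ry":0,"rz":0,"claw":1},
    {"dx":0,"dy":0,"dz":0,"rx":0,"ry":0,"rz":0,"claw":1},
  ],
)

```text
time_s: 14.1
ee_pos: [0.5744, -0.2976, 0.1787]
eef_rot: [3.133, 0.787, 1.633]
force: [0.1, -0.5, -2.3]
grip_width: 0.0199
grip_force: 40.0
```

```bash
python3 loop.py .0586 .085 | awk '$2>.25'; python3 - <<'E'
from h import *
print(where()); p,R=cur()
q=p-.153*W['ex']; q[2]+=.0047
r=rows(p,R,q,R,.019); print(len(r)); print(r[0])
E
```

```text
top 0.254 19 s [0.0509 0.0591 0.0679] off [0.0823 0.0893 0.0921] zmax 0.2596
top 0.26 19 s [0.0504 0.057  0.0694] off [0.0846 0.0879 0.0904] zmax 0.2655
top 0.266 7 s [0.0456 0.0499 0.073 ] off [0.0876 0.0892 0.0903] zmax 0.2717
top 0.272 5 s [0.0474 0.0683 0.072 ] off [0.0886 0.0895 0.0898] zmax 0.2779
top 0.278 4 s [0.0493 0.0593 0.0678] off [0.0859 0.0881 0.0896] zmax 0.2827
top 0.284 5 s [0.0467 0.0692 0.0728] off [0.0888 0.0899 0.0907] zmax 0.2897
top 0.29 16 s [0.0461 0.0533 0.0725] off [0.0858 0.0889 0.0903] zmax 0.2959
top 0.296 26 s [0.0499 0.06   0.0699] off [0.0854 0.0878 0.0903] zmax 0.2999
scene 0.254 17 s [0.0501 0.0652 0.0691] off [0.0799 0.083  0.0887] zmax 0.2599
scene 0.26 5 s [0.0687 0.0718 0.0723] off [0.0817 0.0836 0.0855] zmax 0.2654
scene 0.266 8 s [0.0688 0.0713 0.0724] off [0.0821 0.0853 0.0869] zmax 0.2716
scene 0.272 8 s [0.0496 0.0708 0.0746] off [0.0813 0.0829 0.0854] zmax 0.2777
scene 0.278 10 s [0.0478 0.0717 0.0734] off [0.0812 0.084  0.0864] zmax 0.2832
scene 0.284 8 s [0.0675 0.0717 0.0735] off [0.0815 0.085  0.0872] zmax 0.2899
scene 0.29 11 s [0.065  0.0701 0.0737] off [0.0818 0.0841 0.0867] zmax 0.296
scene 0.296 18 s [0.0519 0.0601 0.069 ] off [0.0815 0.0843 0.087 ] zmax 0.3003
{'s': np.float64(0.0585), 'off': np.float64(0.0873), 'z': np.float64(0.1787), 'th': np.float64(44.9), 'zs': np.float64(0.007), 'yup': np.float64(0.006)}
9
[np.float64(-0.004), np.float64(-0.17), np.float64(-0.005), np.float64(0.0), np.float64(0.0), np.float64(0.0)]
```

Emit:
step_arm(
  plan=[
    {"dx":-0.004,"dy":-0.17,"dz":-0.005,"rx":0,"ry":0,"rz":0,"claw":1},
    {"dx":-0.004,"dy":-0.17,"dz":-0.005,"rx":0,"ry":0,"rz":0,"claw":1},
    {"dx":-0.004,"dy":-0.17,"dz":-0.005,"rx":0,"ry":0,"rz":0,"claw":1},
    {"dx":-0.004,"dy":-0.17,"dz":-0.005,"rx":0,"ry":0,"rz":0,"claw":1},
    {"dx":-0.004,"dy":-0.17,"dz":-0.005,"rx":0,"ry":0,"rz":0,"claw":1},
    {"dx":-0.004,"dy":-0.17,"dz":-0.005,"rx":0,"ry":0,"rz":0,"claw":1},
    {"dx":-0.004,"dy":-0.17,"dz":-0.005,"rx":0,"ry":0,"rz":0,"claw":1},
    {"dx":-0.004,"dy":-0.17,"dz":-0.005,"rx":0,"ry":0,"rz":0,"claw":1},
    {"dx":-0.004,"dy":-0.17,"dz":-0.005,"rx":0,"ry":0,"rz":0,"claw":1},
    {"dx":0,"dy":0,"dz":0,"rx":0,"ry":0,"rz":0,"claw":1},
  ],
)

```text
time_s: 15.2
ee_pos: [0.4203, -0.3085, 0.1837]
eef_rot: [3.133, 0.788, 1.631]
force: [0.6, 0.3, -1.8]
grip_width: 0.0198
grip_force: 40.0
```

```bash
python3 loop.py -.094 .085 | awk '$2>.25'; python3 bar.py -.094 |grep top; python3 go.py -.095 .0373 .1834 45 .01
```

```text
top 0.254 18 s [-0.1035 -0.0944 -0.0853] off [0.0815 0.0897 0.0909] zmax 0.2598
top 0.26 25 s [-0.1048 -0.0948 -0.0867] off [0.0814 0.0871 0.0901] zmax 0.2659
top 0.266 11 s [-0.1042 -0.0987 -0.0817] off [0.0848 0.088  0.0888] zmax 0.2716
top 0.272 3 s [-0.1076 -0.1056 -0.0814] off [0.0874 0.0878 0.0894] zmax 0.2769
top 0.278 6 s [-0.1052 -0.094  -0.0811] off [0.0864 0.0884 0.0891] zmax 0.2804
top 0.284 6 s [-0.1064 -0.094  -0.082 ] off [0.0873 0.0881 0.0894] zmax 0.2895
top 0.29 5 s [-0.1076 -0.0857 -0.0816] off [0.0871 0.0884 0.0891] zmax 0.2939
top 0.296 24 s [-0.1092 -0.0955 -0.0813] off [0.084  0.0872 0.0894] zmax 0.3019
top 0.302 18 s [-0.1044 -0.0934 -0.0863] off [0.084  0.0867 0.0893] zmax 0.3058
scene 0.254 10 s [-0.1044 -0.086  -0.0834] off [0.0798 0.0847 0.088 ] zmax 0.2599
scene 0.26 12 s [-0.0997 -0.0873 -0.0809] off [0.0785 0.0817 0.0875] zmax 0.2635
scene 0.266 6 s [-0.0829 -0.0825 -0.0807] off [0.0814 0.0838 0.0861] zmax 0.2712
scene 0.272 6 s [-0.1048 -0.0808 -0.0788] off [0.0805 0.0824 0.0847] zmax 0.2768
scene 0.278 8 s [-0.0833 -0.0813 -0.0798] off [0.0809 0.0836 
[... 367 characters left out ...]
2812 0.2853]
top 0.03 14 [0.2787 0.2817 0.2839]
top 0.036 16 [0.279  0.2817 0.2835]
top 0.042 15 [0.2774 0.2821 0.2836]
top 0.048 11 [0.2765 0.2811 0.2838]
top 0.054 14 [0.2756 0.2936 0.2959]
top 0.06 21 [0.2779 0.2905 0.2952]
15.4 {'s': np.float64(-0.0939), 'off': np.float64(0.0872), 'z': np.float64(0.1836), 'th': np.float64(44.9), 'zs': np.float64(0.007), 'yup': np.float64(0.007)} q [-0.39  0.17  1.97 -0.98  0.86  0.16] F [-0.  -1.  -2.1] w 0.0198 40.0
5
[-0.07, -0.002, 0.071, 0.0009, 0.0003, -0.0003]
[-0.07, -0.002, 0.071, 0.0009, 0.0003, -0.0003]
[-0.07, -0.002, 0.071, 0.0009, 0.0003, -0.0003]
[-0.07, -0.002, 0.071, 0.0009, 0.0003, -0.0003]
[-0.07, -0.002, 0.071, 0.0009, 0.0003, -0.0003]
```

Emit:
step_arm(
  plan=[
    {"dx":-0.035,"dy":0,"dz":0.035,"rx":0,"ry":0,"rz":0,"claw":1},
    {"dx":-0.035,"dy":0,"dz":0.035,"rx":0,"ry":0,"rz":0,"claw":1},
    {"dx":-0.035,"dy":0,"dz":0.035,"rx":0,"ry":0,"rz":0,"claw":1},
    {"dx":-0.035,"dy":0,"dz":0.035,"rx":0,"ry":0,"rz":0,"claw":1},
    {"dx":-0.035,"dy":0,"dz":0.035,"rx":0,"ry":0,"rz":0,"claw":1},
    {"dx":0,"dy":0,"dz":0,"rx":0,"ry":0,"rz":0,"claw":1},
  ],
)

```text
time_s: 16.0
ee_pos: [0.4231, -0.3335, 0.1835]
eef_rot: [3.133, 0.788, 1.632]
force: [0.1, -0.4, -1.6]
grip_width: 0.0197
grip_force: 40.0
```

```bash
python3 go.py
```

```text
16.0 {'s': np.float64(-0.0946), 'off': np.float64(0.062), 'z': np.float64(0.1835), 'th': np.float64(44.9), 'zs': np.float64(0.006), 'yup': np.float64(0.006)} q [-0.44  0.19  1.95 -0.99  0.83  0.13] F [ 0.1 -0.4 -1.6] w 0.0197 40.0
```

Emit:
step_arm(
  plan=[
    {"dx":-0.035,"dy":0.002,"dz":0.035,"rx":0,"ry":0,"rz":0,"claw":1},
    {"dx":-0.035,"dy":0.002,"dz":0.035,"rx":0,"ry":0,"rz":0,"claw":1},
    {"dx":-0.035,"dy":0.001,"dz":0.035,"rx":0,"ry":0,"rz":0,"claw":1},
    {"dx":-0.035,"dy":0.001,"dz":0.035,"rx":0,"ry":0,"rz":0,"claw":1},
    {"dx":-0.03,"dy":0.001,"dz":0.03,"rx":0,"ry":0,"rz":0,"claw":1},
    {"dx":0,"dy":0,"dz":0,"rx":0,"ry":0,"rz":0,"claw":1},
  ],
)

```text
time_s: 16.6
ee_pos: [0.4254, -0.3573, 0.1836]
eef_rot: [3.133, 0.788, 1.632]
force: [0.4, 0.2, -1.5]
grip_width: 0.0193
grip_force: 40.0
```

```bash
python3 go.py; python3 loop.py -.094 .037 | awk '$2>.26'
```

```text
16.6 {'s': np.float64(-0.0938), 'off': np.float64(0.0381), 'z': np.float64(0.1836), 'th': np.float64(44.9), 'zs': np.float64(0.006), 'yup': np.float64(0.006)} q [-0.49  0.22  1.92 -0.99  0.8   0.09] F [ 0.4  0.2 -1.5] w 0.0193 40.0
top 0.266 8 s [-0.1033 -0.0885 -0.083 ] off [0.0373 0.039  0.0401] zmax 0.2719
top 0.272 7 s [-0.1047 -0.0843 -0.0802] off [0.0367 0.0393 0.0401] zmax 0.2778
top 0.278 41 s [-0.1042 -0.0936 -0.08  ] off [0.0264 0.04   0.0478] zmax 0.2835
top 0.284 7 s [-0.1054 -0.1012 -0.0792] off [0.0385 0.0394 0.04  ] zmax 0.2892
top 0.29 8 s [-0.1067 -0.1019 -0.0792] off [0.0353 0.0388 0.0405] zmax 0.2958
top 0.296 27 s [-0.106  -0.094  -0.0802] off [0.0341 0.0385 0.0402] zmax 0.302
top 0.302 17 s [-0.1017 -0.0919 -0.084 ] off [0.0348 0.0372 0.0407] zmax 0.3045
scene 0.266 7 s [-0.0838 -0.0815 -0.0807] off [0.0318 0.0339 0.0364] zmax 0.2719
scene 0.272 16 s [-0.0941 -0.0905 -0.0782] off [0.027  0.0374 0.0466] zmax 0.2775
scene 0.278 36 s [-0.1058 -0.0917 -0.0785] off [0.026  0.0376 0.0479] zmax 0.2831
scene 0.284 7 s [-0.0855 -0.0812 -0.0787] off [0.0325 0.0352 0.0378] zmax 0.2898
scene 0.29 8 s [-0.1051 -0.0811 -0.0792] off [0.0322 0.035  0.0377] zmax 0.2957
scene 0.296 12 s [-0.098  -0.0839 -0.0775] off [0.0322 0.0356 0.0379] zmax 0.3016
scene 0.302 9 s [-0.1009 -0.0929 -0.0814] off [0.0325 0.0348 0.0367] zmax 0.3046
```

Emit:
step_arm(
  plan=[
    {"dx":0.03,"dy":-0.002,"dz":0.03,"rx":0,"ry":0,"rz":0,"claw":1},
    {"dx":0.03,"dy":-0.002,"dz":0.03,"rx":0,"ry":0,"rz":0,"claw":1},
    {"dx":0.03,"dy":-0.002,"dz":0.03,"rx":0,"ry":0,"rz":0,"claw":1},
    {"dx":0.025,"dy":0,"dz":0.025,"rx":0,"ry":0,"rz":0,"claw":1},
    {"dx":0,"dy":0,"dz":0,"rx":0,"ry":0,"rz":0,"claw":1},
    {"dx":0,"dy":0,"dz":0,"rx":0,"ry":0,"rz":0,"claw":1},
  ],
)

```text
time_s: 17.3
ee_pos: [0.4254, -0.3572, 0.1681]
eef_rot: [3.132, 0.789, 1.631]
force: [-0.9, 1.3, 5.2]
grip_width: 0.0197
grip_force: 40.0
```

```bash
python3 go.py; python3 loop.py -.094 .037 | awk '$2>.27'
```

```text
17.3 {'s': np.float64(-0.0939), 'off': np.float64(0.0382), 'z': np.float64(0.1681), 'th': np.float64(44.8), 'zs': np.float64(0.007), 'yup': np.float64(0.007)} q [-0.49  0.24  1.93 -1.02  0.78  0.14] F [-0.9  1.3  5.2] w 0.0197 40.0
top 0.272 7 s [-0.1049 -0.0892 -0.0805] off [0.0268 0.0399 0.0408] zmax 0.2772
top 0.278 45 s [-0.1062 -0.0938 -0.08  ] off [0.0266 0.0396 0.0479] zmax 0.2838
top 0.284 38 s [-0.1056 -0.0935 -0.0796] off [0.0304 0.039  0.0469] zmax 0.2897
top 0.29 1 s [-0.0892 -0.0892 -0.0892] off [0.038 0.038 0.038] zmax 0.2901
scene 0.272 17 s [-0.0945 -0.0878 -0.079 ] off [0.027  0.0349 0.0463] zmax 0.2779
scene 0.278 36 s [-0.1018 -0.0902 -0.0792] off [0.0263 0.0386 0.0478] zmax 0.2835
scene 0.284 16 s [-0.1009 -0.0907 -0.0823] off [0.0327 0.0358 0.0381] zmax 0.2886
```

Emit:
step_arm(
  plan=[
    {"dx":0,"dy":0,"dz":0,"rx":0,"ry":0,"rz":0,"claw":0.75},
    {"dx":0,"dy":0,"dz":0,"rx":0,"ry":0,"rz":0,"claw":0.65},
    {"dx":0,"dy":0,"dz":0,"rx":0,"ry":0,"rz":0,"claw":0.55},
    {"dx":0,"dy":0,"dz":0,"rx":0,"ry":0,"rz":0,"claw":0.5},
    {"dx":0,"dy":0,"dz":-0.02,"rx":0,"ry":0,"rz":0,"claw":0.5},
    {"dx":0,"dy":0,"dz":-0.1,"rx":0,"ry":0,"rz":0,"claw":0.5},
    {"dx":0,"dy":0,"dz":-0.3,"rx":0,"ry":0,"rz":0,"claw":0.5},
    {"dx":0,"dy":0,"dz":-0.4,"rx":0,"ry":0,"rz":0,"claw":0.5},
    {"dx":0,"dy":0,"dz":-0.4,"rx":0,"ry":0,"rz":0,"claw":0.5},
  ],
  grip_force=5,
)

```text
time_s: 18.3
ee_pos: [0.4181, -0.2693, 0.2546]
eef_rot: [3.133, 0.787, 1.632]
force: [0.6, 0.1, 1.2]
grip_width: 0.0473
grip_force: 0.0
```

```bash
python3 go.py; python3 loop.py -.094 .037 | awk '$2>.27'; python3 bar.py -.094|grep top; python3 - <<'E'
from h import *
a=shot('scene')['img'];b=shot('top')['img']
a=cv2.resize(a[150:290,90:230],None,fx=4,fy=4,interpolation=2)[:,:400]; b=cv2.resize(b[150:290,340:480],None,fx=4,fy=4,interpolation=2)[:,100:500]
cv2.imwrite('pics/p6.png',np.hstack([a,b])[:,:,::-1])
E
```

```text
18.3 {'s': np.float64(-0.0955), 'off': np.float64(0.1264), 'z': np.float64(0.2546), 'th': np.float64(44.9), 'zs': np.float64(0.006), 'yup': np.float64(0.006)} q [-0.31  0.04  1.93 -0.88  1.03  0.05] F [0.6 0.1 1.2] w 0.0473 0.0
top 0.272 6 s [-0.1071 -0.0961 -0.0805] off [0.0263 0.0395 0.0404] zmax 0.2766
top 0.278 45 s [-0.1058 -0.0934 -0.0798] off [0.0266 0.0405 0.0477] zmax 0.284
top 0.284 38 s [-0.1059 -0.0945 -0.0818] off [0.0324 0.0385 0.0468] zmax 0.2896
scene 0.272 20 s [-0.0934 -0.0884 -0.0784] off [0.0271 0.0358 0.0467] zmax 0.2779
scene 0.278 35 s [-0.1002 -0.0915 -0.0789] off [0.0262 0.0382 0.0478] zmax 0.284
scene 0.284 17 s [-0.1031 -0.0894 -0.0822] off [0.0328 0.0358 0.038 ] zmax 0.2891
top 0.024 17 [0.276  0.2815 0.2886]
top 0.03 11 [0.2792 0.282  0.2874]
top 0.036 24 [0.2778 0.2866 0.2913]
top 0.042 15 [0.2795 0.2818 0.2836]
top 0.048 10 [0.2779 0.2812 0.2836]
top 0.054 13 [0.2758 0.2931 0.2938]
top 0.06 23 [0.2778 0.2906 0.2951]
```

View pics/p6.png

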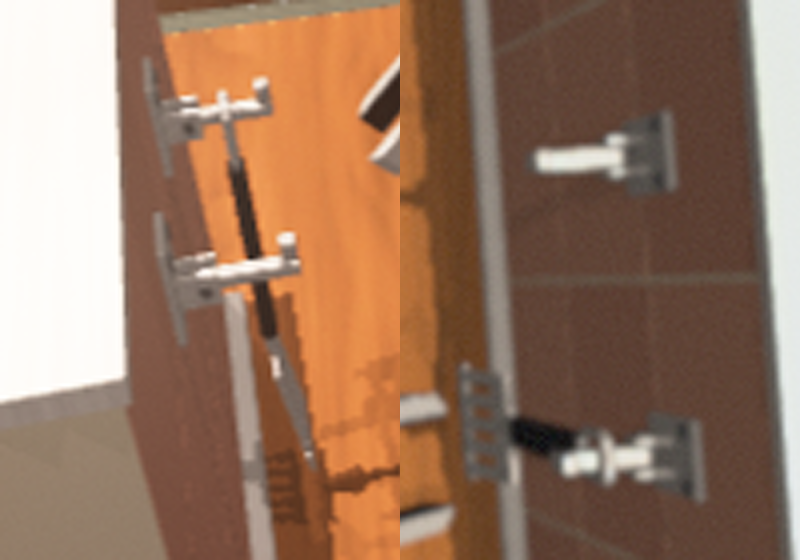

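The turner hangs on the spare hook by its loop, with the loop at crop (225,110). The used arm is bare, with its tip at (287,245). Now I'll push the used arm up from below with closed fingers.

```bash
python3 - <<'E'
from h import *
p,R=cur(); print(where())
q,T=pose(.0566,.125,.259,45); r=rows(p,R,q,T,.03); print(len(r)); print(*[list(map(float,x)) for x in r],sep='\n')
E
```

```text
{'s': np.float64(-0.0953), 'off': np.float64(0.1248), 'z': np.float64(0.2527), 'th': np.float64(44.9), 'zs': np.float64(0.006), 'yup': np.float64(0.005)}
6
[-0.01, 0.25, -0.01, 0.0006, 0.0002, -0.0002]
[-0.01, 0.25, -0.01, 0.0006, 0.0002, -0.0002]
[-0.01, 0.25, -0.01, 0.0006, 0.0002, -0.0002]
[-0.01, 0.25, -0.01, 0.0006, 0.0002, -0.0002]
[-0.01, 0.25, -0.01, 0.0006, 0.0002, -0.0002]
[-0.01, 0.25, -0.01, 0.0006, 0.0002, -0.0002]
```

Then go to (off .087, z .259), i.e. in by 38 mm.

Emit:
step_arm(
  plan=[
    {"dx":-0.01,"dy":0.25,"dz":-0.01,"rx":0.0006,"ry":0,"rz":0,"claw":0.6},
    {"dx":-0.01,"dy":0.25,"dz":-0.01,"rx":0.0006,"ry":0,"rz":0,"claw":0.8},
    {"dx":-0.01,"dy":0.25,"dz":-0.01,"rx":0.0006,"ry":0,"rz":0,"claw":1},
    {"dx":-0.01,"dy":0.25,"dz":-0.01,"rx":0.0006,"ry":0,"rz":0,"claw":1},
    {"dx":-0.01,"dy":0.25,"dz":-0.01,"rx":0.0006,"ry":0,"rz":0,"claw":1},
    {"dx":-0.01,"dy":0.25,"dz":-0.01,"rx":0.0006,"ry":0,"rz":0,"claw":1},
    {"dx":0,"dy":0,"dz":0,"rx":0,"ry":0,"rz":0,"claw":1},
    {"dx":0,"dy":0,"dz":0,"rx":0,"ry":0,"rz":0,"claw":1},
  ],
)

```text
time_s: 19.4
ee_pos: [0.5677, -0.2613, 0.2609]
eef_rot: [-3.141, 0.787, 1.634]
force: [-0.1, 0.1, 1.2]
grip_width: 0.0005
grip_force: 0.0
```

```bash
python3 go.py .0566 .088 .257 45 .01; python3 - <<'E'
from h import *
M=pose(0,0,0,45)[1]
w=[(.088,.257),(.0763,.270),(.0541,.292),(.0522,.2998),(.0474,.3073),(.0397,.3113)]
for a,b in zip(w,w[1:]):
    print(b,(M.inv().apply(W['k']*(b[0]-a[0])+np.array([0,0,b[1]-a[1]]))/.1).round(3))
E
```

```text
19.4 {'s': np.float64(0.0543), 'off': np.float64(0.1247), 'z': np.float64(0.2609), 'th': np.float64(44.9), 'zs': np.float64(-0.001), 'yup': np.float64(-0.0)} q [-0.21  0.36  1.53 -0.84  1.16  0.04] F [-0.1  0.1  1.2] w 0.0005 0.0
4
[-0.058, 0.006, 0.072, -0.0002, 0.0002, -0.0001]
[-0.058, 0.006, 0.072, -0.0002, 0.0002, -0.0001]
[-0.058, 0.006, 0.072, -0.0002, 0.0002, -0.0001]
[-0.058, 0.006, 0.072, -0.0002, 0.0002, -0.0001]
(0.0763, 0.27) [-0.175 -0.    -0.009]
(0.0541, 0.292) [-0.313 -0.     0.001]
(0.0522, 0.2998) [-0.069 -0.    -0.042]
(0.0474, 0.3073) [-0.087 -0.    -0.019]
(0.0397, 0.3113) [-0.083  0.     0.026]
```

Emit:
step_arm(
  plan=[
    {"dx":-0.058,"dy":0.006,"dz":0.072,"rx":0,"ry":0,"rz":0,"claw":1},
    {"dx":-0.058,"dy":0.006,"dz":0.072,"rx":0,"ry":0,"rz":0,"claw":1},
    {"dx":-0.058,"dy":0.006,"dz":0.072,"rx":0,"ry":0,"rz":0,"claw":1},
    {"dx":-0.058,"dy":0.006,"dz":0.072,"rx":0,"ry":0,"rz":0,"claw":1},
    {"dx":-0.058,"dy":0,"dz":-0.003,"rx":0,"ry":0,"rz":0,"claw":1},
    {"dx":-0.058,"dy":0,"dz":-0.003,"rx":0,"ry":0,"rz":0,"claw":1},
    {"dx":-0.058,"dy":0,"dz":-0.003,"rx":0,"ry":0,"rz":0,"claw":1},
    {"dx":-0.03,"dy":0,"dz":0,"rx":0,"ry":0,"rz":0,"claw":1},
    {"dx":-0.03,"dy":0,"dz":0,"rx":0,"ry":0,"rz":0,"claw":1},
  ],
)

```text
time_s: 20.3
ee_pos: [0.5741, -0.3101, 0.274]
eef_rot: [3.14, 0.781, 1.635]
force: [-6.3, 38.1, -4.6]
grip_width: 0.0005
grip_force: 15.5
```

```bash
python3 go.py; python3 bar.py .0586
```

```text
20.3 {'s': np.float64(0.0575), 'off': np.float64(0.0756), 'z': np.float64(0.274), 'th': np.float64(45.3), 'zs': np.float64(0.001), 'yup': np.float64(0.001)} q [-0.29  0.38  1.47 -0.82  1.12 -0.05] F [-6.3 38.1 -4.6] w 0.0005 15.5
top 0.024 16 [0.2713 0.2761 0.2799]
top 0.03 12 [0.2753 0.2766 0.2807]
top 0.036 15 [0.2762 0.2774 0.2802]
top 0.042 15 [0.2741 0.2775 0.2791]
top 0.048 7 [0.2725 0.2766 0.2798]
top 0.054 17 [0.273  0.2897 0.2915]
top 0.06 29 [0.2691 0.2783 0.2911]
top 0.066 14 [0.273  0.2777 0.2824]
scene 0.024 17 [0.2698 0.2764 0.2783]
scene 0.03 16 [0.2721 0.2771 0.2788]
scene 0.036 18 [0.2721 0.2767 0.2795]
scene 0.042 17 [0.2717 0.2784 0.2809]
scene 0.048 25 [0.2723 0.2803 0.2933]
scene 0.054 37 [0.2692 0.2844 0.2938]
scene 0.06 16 [0.261  0.2753 0.2802]
scene 0.066 12 [0.2606 0.2823 0.285 ]
```

Emit:
step_arm(
  plan=[
    {"dx":0.067,"dy":-0.005,"dz":0.046,"rx":0,"ry":0,"rz":0,"claw":1},
    {"dx":0.067,"dy":-0.005,"dz":0.046,"rx":0,"ry":0,"rz":0,"claw":1},
    {"dx":0,"dy":0,"dz":0,"rx":0,"ry":0,"rz":0,"claw":1},
  ],
)

```text
time_s: 20.7
ee_pos: [0.5725, -0.3101, 0.2586]
eef_rot: [3.141, 0.787, 1.634]
force: [0.0, 0.1, -0.3]
grip_width: 0.0007
grip_force: 0.0
```

```bash
python3 go.py; python3 - <<'E'
from h import *
M=pose(0,0,0,45)[1]
b=np.radians(np.arange(0,46,5)); E=np.c_[.018+.046*np.cos(b)+.004*np.sin(b),.273+.046*np.sin(b)-.004*np.cos(b)]
b=np.radians(np.arange(45,91,5)); C=np.c_[.018+.031*np.cos(b)+.004*np.sin(b),.273+.031*np.sin(b)-.004*np.cos(b)]
for A in(E,C):
    for d in np.diff(A,axis=0): print((M.inv().apply(W['k']*d[0]+np.array([0,0,d[1]]))/.1).round(3)[[0,2]])
E
```

```text
20.7 {'s': np.float64(0.056), 'off': np.float64(0.0757), 'z': np.float64(0.2586), 'th': np.float64(44.9), 'zs': np.float64(-0.0), 'yup': np.float64(0.0)} q [-0.29  0.39  1.49 -0.84  1.1  -0.02] F [ 0.   0.1 -0.3] w 0.0007 0.0
[-0.027 -0.03 ]
[-0.03  -0.027]
[-0.032 -0.025]
[-0.034 -0.022]
[-0.036 -0.019]
[-0.037 -0.015]
[-0.038 -0.012]
[-0.039 -0.009]
[-0.04  -0.005]
[-0.027 -0.002]
[-0.027  0.   ]
[-0.027  0.002]
[-0.027  0.005]
[-0.026  0.007]
[-0.026  0.009]
[-0.025  0.012]
[-0.024  0.014]
[-0.022  0.016]
```

Emit:
step_arm(
  plan=[
    {"dx":-0.028,"dy":0,"dz":0.028,"rx":0,"ry":0,"rz":0,"claw":1},
    {"dx":-0.028,"dy":0,"dz":-0.028,"rx":0,"ry":0,"rz":0,"claw":1},
    {"dx":-0.027,"dy":0,"dz":-0.03,"rx":0,"ry":0,"rz":0,"claw":1},
    {"dx":-0.03,"dy":0,"dz":-0.027,"rx":0,"ry":0,"rz":0,"claw":1},
    {"dx":-0.032,"dy":0,"dz":-0.025,"rx":0,"ry":0,"rz":0,"claw":1},
  ],
)

```text
time_s: 21.2
ee_pos: [0.5731, -0.3145, 0.276]
eef_rot: [3.139, 0.787, 1.632]
force: [-0.3, 0.9, -4.2]
grip_width: 0.0004
grip_force: 1.4
```

```bash
python3 go.py; python3 bar.py .0586
```

```text
21.2 {'s': np.float64(0.0562), 'off': np.float64(0.0713), 'z': np.float64(0.276), 'th': np.float64(44.9), 'zs': np.float64(0.001), 'yup': np.float64(0.002)} q [-0.3   0.38  1.47 -0.82  1.12 -0.05] F [-0.3  0.9 -4.2] w 0.0004 1.4
top 0.024 13 [0.2752 0.2779 0.2808]
top 0.03 13 [0.277  0.2801 0.281 ]
top 0.036 11 [0.2785 0.2816 0.2837]
top 0.042 13 [0.2798 0.2829 0.2849]
top 0.048 7 [0.2938 0.2956 0.298 ]
top 0.054 19 [0.2731 0.2963 0.2997]
top 0.06 25 [0.2761 0.2836 0.2948]
top 0.066 12 [0.2809 0.2848 0.2887]
scene 0.024 17 [0.2712 0.2775 0.2807]
scene 0.03 17 [0.2742 0.2801 0.2817]
scene 0.036 18 [0.2754 0.2811 0.2863]
scene 0.042 17 [0.2755 0.2829 0.2862]
scene 0.048 35 [0.2715 0.2894 0.3008]
scene 0.054 36 [0.2646 0.2838 0.3   ]
scene 0.06 13 [0.261  0.2822 0.2851]
scene 0.066 14 [0.2621 0.287  0.291 ]
```

Arm is rising (about 10°). Continue along the arc.

Emit:
step_arm(
  plan=[
    {"dx":-0.032,"dy":0,"dz":-0.025,"rx":0,"ry":0,"rz":0,"claw":1},
    {"dx":-0.034,"dy":0,"dz":-0.022,"rx":0,"ry":0,"rz":0,"claw":1},
    {"dx":-0.036,"dy":0,"dz":-0.019,"rx":0,"ry":0,"rz":0,"claw":1},
    {"dx":-0.037,"dy":0,"dz":-0.015,"rx":0,"ry":0,"rz":0,"claw":1},
    {"dx":-0.038,"dy":0,"dz":-0.012,"rx":0,"ry":0,"rz":0,"claw":1},
    {"dx":-0.039,"dy":0,"dz":-0.009,"rx":0,"ry":0,"rz":0,"claw":1},
    {"dx":-0.04,"dy":0,"dz":-0.005,"rx":0,"ry":0,"rz":0,"claw":1},
  ],
)

```text
time_s: 22.0
ee_pos: [0.5737, -0.3253, 0.3018]
eef_rot: [3.139, 0.787, 1.632]
force: [0.2, 1.7, -5.2]
grip_width: 0.0003
grip_force: 2.0
```

```bash
python3 go.py; python3 bar.py .0586
```

```text
22.0 {'s': np.float64(0.0562), 'off': np.float64(0.0605), 'z': np.float64(0.3018), 'th': np.float64(44.9), 'zs': np.float64(0.001), 'yup': np.float64(0.002)} q [-0.32  0.36  1.42 -0.8   1.15 -0.11] F [ 0.2  1.7 -5.2] w 0.0003 2.0
top 0.024 2 [0.2709 0.2738 0.2768]
top 0.03 8 [0.3091 0.3146 0.3157]
top 0.036 21 [0.31   0.3135 0.317 ]
top 0.042 21 [0.301  0.308  0.3128]
top 0.048 18 [0.3011 0.3051 0.3078]
top 0.054 14 [0.304  0.309  0.3111]
top 0.06 13 [0.3102 0.3136 0.3202]
top 0.066 14 [0.3162 0.3203 0.3248]
scene 0.024 25 [0.2783 0.2888 0.3135]
scene 0.03 41 [0.2861 0.304  0.3173]
scene 0.036 32 [0.2946 0.3065 0.3136]
scene 0.042 21 [0.2946 0.3046 0.3098]
scene 0.048 16 [0.2873 0.3047 0.3107]
scene 0.054 13 [0.2853 0.3131 0.315 ]
scene 0.06 9 [0.3171 0.3186 0.3212]
scene 0.066 11 [0.3218 0.324  0.328 ]
```

Emit:
step_arm(
  plan=[
    {"dx":-0.029,"dy":0,"dz":-0.002,"rx":0,"ry":0,"rz":0,"claw":1},
    {"dx":-0.029,"dy":0,"dz":0,"rx":0,"ry":0,"rz":0,"claw":1},
    {"dx":-0.029,"dy":0,"dz":0.002,"rx":0,"ry":0,"rz":0,"claw":1},
    {"dx":-0.029,"dy":0,"dz":0.005,"rx":0,"ry":0,"rz":0,"claw":1},
    {"dx":-0.028,"dy":0,"dz":0.008,"rx":0,"ry":0,"rz":0,"claw":1},
    {"dx":-0.027,"dy":0,"dz":0.01,"rx":0,"ry":0,"rz":0,"claw":1},
    {"dx":-0.026,"dy":0,"dz":0.013,"rx":0,"ry":0,"rz":0,"claw":1},
  ],
)

```text
time_s: 22.8
ee_pos: [0.5748, -0.3418, 0.3133]
eef_rot: [3.138, 0.788, 1.632]
force: [0.2, 3.6, -3.6]
grip_width: 0.0004
grip_force: 1.9
```

```bash
python3 go.py; python3 bar.py .0586|head -8
```

```text
22.8 {'s': np.float64(0.0562), 'off': np.float64(0.044), 'z': np.float64(0.3133), 'th': np.float64(44.9), 'zs': np.float64(0.001), 'yup': np.float64(0.002)} q [-0.34  0.37  1.39 -0.79  1.15 -0.15] F [ 0.2  3.6 -3.6] w 0.0004 1.9
top 0.024 22 [0.2892 0.3152 0.3178]
top 0.03 9 [0.3094 0.3117 0.3153]
top 0.036 15 [0.3153 0.3187 0.3242]
top 0.042 14 [0.3213 0.3252 0.3278]
top 0.048 6 [0.3278 0.3287 0.3298]
scene 0.024 19 [0.3047 0.3119 0.3174]
scene 0.03 17 [0.2988 0.3146 0.3199]
scene 0.036 15 [0.2968 0.3224 0.3257]
```

Emit:
step_arm(
  plan=[
    {"dx":-0.01,"dy":0,"dz":0.01,"rx":0,"ry":0,"rz":0,"claw":1},
    {"dx":-0.01,"dy":0,"dz":0.01,"rx":0,"ry":0,"rz":0,"claw":1},
    {"dx":-0.007,"dy":0,"dz":0.007,"rx":0,"ry":0,"rz":0,"claw":1},
    {"dx":0,"dy":0,"dz":0,"rx":0,"ry":0,"rz":0,"claw":1},
  ],
)

```text
time_s: 23.3
ee_pos: [0.5751, -0.3456, 0.3136]
eef_rot: [3.138, 0.788, 1.632]
force: [-0.5, 2.8, 1.3]
grip_width: 0.0002
grip_force: 1.7
```

```bash
python3 go.py
```

```text
23.3 {'s': np.float64(0.0562), 'off': np.float64(0.0402), 'z': np.float64(0.3136), 'th': np.float64(44.8), 'zs': np.float64(0.001), 'yup': np.float64(0.003)} q [-0.35  0.37  1.39 -0.79  1.14 -0.16] F [-0.5  2.8  1.3] w 0.0002 1.7
```

Emit:
step_arm(
  plan=[
    {"dx":-0.007,"dy":0,"dz":0.007,"rx":0,"ry":0,"rz":0,"claw":1},
    {"dx":-0.007,"dy":0,"dz":0.007,"rx":0,"ry":0,"rz":0,"claw":1},
    {"dx":0,"dy":0,"dz":0,"rx":0,"ry":0,"rz":0,"claw":1},
  ],
)

```text
time_s: 23.6
ee_pos: [0.5752, -0.3475, 0.3134]
eef_rot: [3.138, 0.788, 1.632]
force: [0.9, 5.4, 3.0]
grip_width: 0.0004
grip_force: 1.8
```

```bash
python3 go.py
```

```text
23.6 {'s': np.float64(0.0562), 'off': np.float64(0.0382), 'z': np.float64(0.3134), 'th': np.float64(44.9), 'zs': np.float64(0.001), 'yup': np.float64(0.003)} q [-0.35  0.37  1.39 -0.79  1.14 -0.16] F [0.9 5.4 3. ] w 0.0004 1.8
```

Emit:
step_arm(
  plan=[
    {"dx":-0.007,"dy":0,"dz":0.007,"rx":0,"ry":0,"rz":0,"claw":1},
    {"dx":-0.007,"dy":0,"dz":0.007,"rx":0,"ry":0,"rz":0,"claw":1},
    {"dx":0,"dy":0,"dz":0,"rx":0,"ry":0,"rz":0,"claw":1},
  ],
)

```text
time_s: 23.9
ee_pos: [0.5754, -0.349, 0.3133]
eef_rot: [3.138, 0.787, 1.632]
force: [-1.5, 8.1, 4.3]
grip_width: 0.0008
grip_force: 4.6
```

```bash
python3 go.py
```

```text
23.9 {'s': np.float64(0.0563), 'off': np.float64(0.0367), 'z': np.float64(0.3133), 'th': np.float64(44.9), 'zs': np.float64(0.001), 'yup': np.float64(0.003)} q [-0.35  0.37  1.38 -0.79  1.14 -0.16] F [-1.5  8.1  4.3] w 0.0008 4.6
```

Emit:
step_arm(
  plan=[
    {"dx":-0.007,"dy":0,"dz":0.007,"rx":0,"ry":0,"rz":0,"claw":1},
    {"dx":-0.007,"dy":0,"dz":0.007,"rx":0,"ry":0,"rz":0,"claw":1},
    {"dx":0,"dy":0,"dz":0,"rx":0,"ry":0,"rz":0,"claw":1},
  ],
)

```text
time_s: 24.2
ee_pos: [0.5756, -0.3499, 0.3133]
eef_rot: [3.138, 0.786, 1.632]
force: [-4.4, 20.4, 7.6]
grip_width: 0.0006
grip_force: 10.6
```

```bash
python3 go.py
```

```text
24.2 {'s': np.float64(0.0565), 'off': np.float64(0.0358), 'z': np.float64(0.3133), 'th': np.float64(45.0), 'zs': np.float64(0.002), 'yup': np.float64(0.003)} q [-0.36  0.38  1.38 -0.79  1.14 -0.17] F [-4.4 20.4  7.6] w 0.0006 10.6
```

Emit:
step_arm(
  plan=[
    {"dx":0.04,"dy":0,"dz":-0.04,"rx":0,"ry":0,"rz":0,"claw":1},
    {"dx":0.15,"dy":0,"dz":-0.15,"rx":0,"ry":0,"rz":0,"claw":1},
    {"dx":0.2,"dy":0,"dz":-0.3,"rx":0,"ry":0,"rz":0,"claw":1},
    {"dx":0.2,"dy":0,"dz":-0.4,"rx":0,"ry":0,"rz":0,"claw":1},
    {"dx":0,"dy":0,"dz":-0.4,"rx":0,"ry":0,"rz":0,"claw":1},
    {"dx":0,"dy":0,"dz":0,"rx":0,"ry":0,"rz":0,"claw":1},
    {"dx":0,"dy":0,"dz":0,"rx":0,"ry":0,"rz":0,"claw":1},
    {"dx":0,"dy":0,"dz":0,"rx":0,"ry":0,"rz":0,"claw":1},
  ],
)

```text
time_s: 25.0
ee_pos: [0.5665, -0.2195, 0.3611]
eef_rot: [3.141, 0.787, 1.633]
force: [-0.1, 1.0, 0.3]
grip_width: 0.0005
grip_force: 0.0
```

```bash
python3 go.py; python3 - <<'E'
from h import *
for n in('top','scene'):
    c=shot(n); X=cloud(c).reshape(-1,3); off=(X-W['cm'])@W['n']; s=(X-W['cm'])@W['ex']
    for z in np.arange(.285,.325,.006):
        m=(abs(s-.0586)<.004)&(off>.016)&(off<.06)&(X[:,2]>=z)&(X[:,2]<z+.006)
        if m.sum()>1: print(n,'used z',z.round(3),m.sum(),'off',np.percentile(off[m],[50,100]).round(4))
    for t in['mug','jar','mill','saucepan']:
        r=viewer.recognise(t,c); print(t,[int(q) for q in r[0]['rect']] if r else None)
a=shot('scene','p7f.png')['img'];b=shot('top')['img']
a=cv2.resize(a[150:290,90:230],None,fx=4,fy=4,interpolation=2)[:,:400]; b=cv2.resize(b[150:290,340:480],None,fx=4,fy=4,interpolation=2)[:,100:500]
cv2.imwrite('pics/p7.png',np.hstack([a,b])[:,:,::-1])
E
python3 loop.py -.094 .037 | awk '$2>.27'; python3 bar.py -.094|grep top
```

```text
25.0 {'s': np.float64(0.0558), 'off': np.float64(0.1666), 'z': np.float64(0.3611), 'th': np.float64(44.9), 'zs': np.float64(-0.001), 'yup': np.float64(0.0)} q [-0.14  0.27  1.41 -0.79  1.35 -0.06] F [-0.1  1.   0.3] w 0.0005 0.0
top used z 0.285 5 off [0.021  0.0217]
top used z 0.291 4 off [0.0212 0.022 ]
top used z 0.297 4 off [0.0216 0.0221]
top used z 0.303 5 off [0.0216 0.022 ]
top used z 0.309 5 off [0.0209 0.0222]
top used z 0.315 11 off [0.0192 0.0216]
mug [289, 152, 301, 164]
jar None
mill [289, 152, 302, 162]
saucepan [112, 135, 202, 195]
scene used z 0.285 2 off [0.0184 0.019 ]
scene used z 0.291 3 off [0.019 0.019]
scene used z 0.297 2 off [0.018  0.0184]
scene used z 0.303 5 off [0.0176 0.0191]
scene used z 0.309 4 off [0.0177 0.019 ]
scene used z 0.315 5 off [0.0175 0.0179]
mug [263, 217, 294, 259]
jar [267, 245, 296, 292]
mill [271, 278, 291, 335]
saucepan [383, 242, 459, 318]
top 0.272 9 s [-0.1071 -0.0909 -0.0805] off [0.0261 0.0396 0.0412] zmax 0.2777
top 0.278 49 s [-0.1062 -0.0939 -0.0797] off [0.0267 0.0398 0.0477] zmax 0.2839
top 0.284 32 s [-0.1035 -0.0934 -0.0835] off [0.0282 0.0388 0.0411] zmax 0.2897
top 0.29 1 s [-0.0828 -0.0828 -0.0828] off [0.0418 0.0418 0.0418] zmax 0.2909
scene 0.272 16 s [-0.0915 -0.088  -0.0811] off [0.0271 0.0371 0.0467] zmax 0.278
scene 0.278 37 s [-0.1    -0.0916 -0.0773] off [0.0263 0.0381 0.0478] zmax 0.2838
scene 0.284 17 s [-0.1044 -0.0923 -0.0823] off [0.0328 0.0358 0.0381] zmax 0.2893
top 0.024 17 [0.2737 0.2814 0.2844]
top 0.03 12 [0.2803 0.2832 0.286 ]
top 0.036 23 [0.2812 0.2863 0.289 ]
top 0.042 15 [0.2793 0.2824 0.2858]
top 0.048 11 [0.2774 0.2822 0.2838]
top 0.054 13 [0.2756 0.2929 0.2951]
top 0.06 23 [0.2776 0.2897 0.295 ]
```

View pics/p7.png

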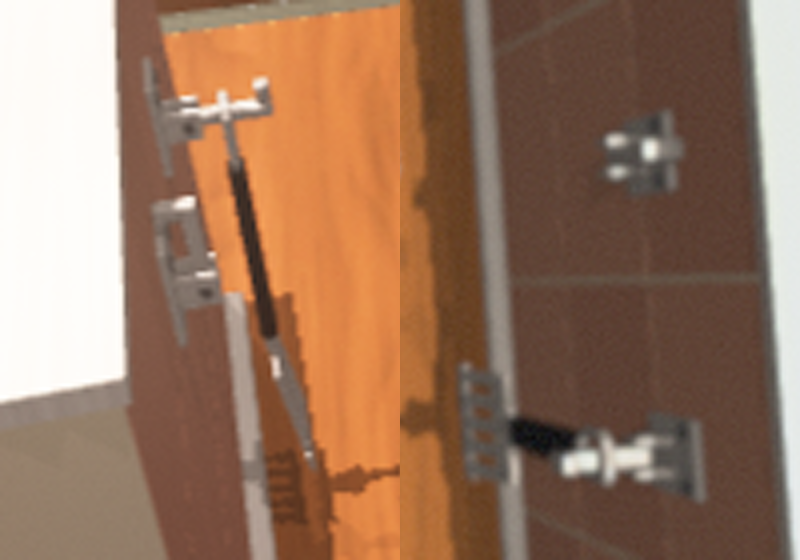

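The used arm is folded flat: its outer face is 22 mm off the wall all the way up (crop (180,225)). The turner hangs on the level spare arm at (225,110), the objects sit where they were, and the robot is clear.

```bash
python3 -c "from station import hand_in; print(hand_in())"
```

```text
the job is handed in; nothing more can be done
None
```

The turner now hangs still by its loop on the lowered spare hook, the used hook is folded flat to the wall, and the mug, jar, mill and saucepan were left where they stood; the job is handed in, but no verdict came back.

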